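# Set the batch-number drum on the marking machine to 4

### The job

Set the marking machine to batch number 4. Take the chisel off the machine's deck and lay it gently, flat, in the wooden tray; then slide the guard fully open, push the star wheel round by its spokes until the 4 sits centred in the small window, and finally slide the guard fully shut again. Leave the oil bottle, the hammer and the tin where they are.

Things in the scene. Friction and masses are not known exactly. Their poses are not given: they have to be found in the camera images.
- machine: Marking machine, grey-green cast box fixed to the bench, 190 (x) by 265 (y) mm; flat top (deck) 142 mm up; foot flanges 20 mm wide, 8 mm high on the -x and +x sides. Origin: centre of its underside; x across the short side, y along the long side, z up. From -y to +y the deck carries the window, the wheel well with its guard, and bare deck with the chisel.
- deck_mid (a point): Centre of the bare deck, level with its surface, 142 mm above the bench, at machine y = +77 mm. The bare deck is 190 (x) by 100 (y) mm, from the shut guard's edge to a lip 6 mm thick and 10 mm high along the machine's +y edge, which keeps things from being pushed off.
- guard (a joint): Position (m) of the sliding guard, an aluminium plate 168 (x) by 78 (y) mm, its top 6 mm above the deck, that covers the wheel well. 0 = fully shut (centred over the well), 0.085 = fully open, against a stop: it slides to the machine's +y over the bare deck, so anything lying there blocks it. Stays where left; friction 2.5 N. Starts nearly shut.
- guard_tab (a point): Centre of the top of the guard's upright push tab: 50 mm long along the machine's x, 8 mm thick along y, standing 31 mm above the plate; moves with the guard. Push it along the machine's +y to open, -y to shut.
- drum (a joint): Angle (rad) of number drum and star wheel, one piece, axis along the machine's y. Numerals 0 to 9, one per 0.6283 rad: at 0 the 0 is centred in the window, at 2.513 (or -3.770) the 4 is. Turns both ways for more than a full turn; angle and number rise when the top of the wheel is pushed to the machine's +x. Friction about 0.22 N m holds it where left.
- wheel_centre (a point): Centre of the star wheel on its axis, 75 mm above the bench, under the guard, in a well 156 (x) by 72 (y) mm centred on it. Five flat spokes, 72 degrees apart, 62 mm long from the axis, 6 mm thick, 30 mm wide along y; hub radius 13 mm. A spoke points straight up whenever an even number is centred, so also at 4. A fingertip put down beside a spoke pushes it along x.
- number4 (a point): Centre of the numeral 4 on the drum's surface (white on black, 25 mm high, tops of the numerals towards the machine's +x); 58 mm from the axis; turns with the drum.
- window (a point): Point on the drum's surface right below the centre of the window, 133 mm above the bench: the 4 is centred when number4 is here. The window is 34 (x) by 32 (y) mm with a 3 mm high bezel, at machine y = -92 mm.
- chisel_mid (a point): Cold chisel, dark steel bar 126 mm long (along its x), 18 mm wide and 18 mm high, its last 42 mm stepped down to a 6 mm thick blade end at +x; 0.2 kg. The point is half-way along and half-way up (9 mm above what it lies on). Starts on the bare deck beside the guard, lying roughly along the machine's x.
- tray: Open wooden tray fixed to the bench, 140 (x) by 200 (y) mm outside, 28 mm high, walls and floor 4 mm. Origin: centre of its underside; z up.
- oil_can: Bystander: steel bottle, 64 mm across, 190 mm tall, standing near the machine's +x side. Origin: centre of its base.
- hammer: Bystander: hammer lying near the tray on its -x side, along the tray's y. Origin: under the middle of it.
- tin: Bystander: aluminium tin, 72 mm across, 85 mm tall, standing near the tray on its +x side. Origin: centre of its base.
Not all that is in view belongs to the job. What is shaped like the part that bears chisel_mid but blue is not meant.

How it is judged:
By the outcome, as a careful person would: the job done as asked, in the order asked, and still so for the second after the job is handed in, with the robot touching nothing.
It also fails if it takes over 67 s, if anything falls off the work surface, if the arm or the gripper's body presses on something with over 40 N, if the wrist force passes 120 N, or if a joint passes its speed limit or range.

### The arm

A 6-joint arm with a two-finger parallel gripper is mounted at the origin on the work surface. World frame = base frame: x ahead of the robot, y to its left, z up, the work surface at z = 0. Lengths are in m, angles in rad, forces in N, time in s.
With the tool pointing down it reaches from about 0.375 to 0.975 m from the base axis. Payload 3.8 kg.
Tool frame: the origin (TCP) lies on the centre line of the jaws, within the pads' length; the fingertips stand 14 mm ahead of it and the grasp point (between the pads) lies 5 mm behind it; x points along the fingers, y is the direction in which the jaws open and shut, and the axes are right-handed (so a half turn about x gives the same grasp; the last joint's range is limited). The gripper opens to 85 mm and grips with 20 to 120 N. Pads are 22 mm wide; open, the fingers measure 114 mm over their backs; the gripper's body (76 mm by 85 mm) begins 54 mm behind the grasp point. The pads swing forward as they close: fully open they stand 13 mm farther back than shut.
Start: joints at [-1.303, 0.264, 1.604, -0, 1.274, -0.037], TCP at [0.203, -0.644, 0.245] pointing down, gripper open.
Joint ranges: [-2.63, 2.63], [-0.94, 2.18], [0.31, 2.57], [-1.31, 4.45], [0, 2.66], [-2.55, 2.55]. Speed limits (rad/s): [2.57, 2.57, 3.14, 3.14, 3.14, 3.14].

### API

Orientations are given as a rotation vector (axis times angle).
In Python, from workcell import bot gives the robot as it stands.
- The arm moves only by the shell command python3 -m creep 'ROWS' [FORCE]. ROWS is JSON, a list of rows, each an object with "grip": the finger opening in cm, from 0 to 8.54; "dp": the shift along the tool's x, y, z in cm, a list of three; "rotation": the turn, a rotation vector about the tool's x, y, z in rad, a list of three. A call has 1 to 5 rows; each row is the pose to reach, as a shift and turn from the pose commanded when the call began, along the tool's axes at that moment; what a row does not reach only later rows make up. A row lasts 1/12 s, in which the tool goes at most 41.7 mm and 7.16 degrees, less where a joint would pass 70% of its speed; a pose out of reach is approached as far as the arm can. A call with a gripper value outside its range is refused whole. The fingers move at their own pace and stop on an object; FORCE is the grip in N (left out, the last holds). Time passes only in rows, so rows that repeat a pose let the fingers close. It gives the time, the measured TCP pose, the force and the opening at its end, in the units of the state.
- bot.read_state(): the state, without advancing time (a new reading comes with each control period).
- bot.read_camera(name): name is "scene" or "top"; returns (picture, depth): 480x640x3 uint8, red, green, blue; 480x640 float32, m along the optical axis (not along the pixel's ray), 0 where there is no reading.
- bot.get_calibration(name): a dict with "fx", "fy", "cx", "cy" (pixels), "rvec" (rotation vector, rad) and "tvec" (3), from world to camera coordinates, as OpenCV has them. Camera axes: x right, y down, z forward; pixel columns grow to the right and rows downward; lengths in m; the calibration is good to about 2 mm. A picture is of the moment at which its call begins. get_calibration takes no time and is no camera call.
- bot.finish_job(): hands the job in, once; it reports no verdict.
The state is a dict: "time": time; "q": joint angles; "joint_vel": joint speeds; "joint_torque": joint torques, N m; "tool_pos": TCP position; "tcp_rot": TCP orientation; "wrist_force": force on the tool from outside, world axes, zero at the start; "torque": the same for the moment, N m; "width": opening from 0.0 (shut) to 1.0 (fully open).
Only numpy, scipy, OpenCV 4.12 (cv2) and the standard library are available. Lean on these libraries where they do the work, as an engineer would, in place of code of your own. Each camera call takes 0.05 s, during which the arm holds its last target.

## Working session

There is one attempt and no reset: what is moved stays moved. The work goes in short steps, Python scripts to look and compute and a shell command to move; the robot and the scene stay as the last step left them, time stands still between calls to the robot, and variables do not carry over. Pictures are saved under pics/ and viewed, and the job is handed in when it is done.

```bash
ls; mkdir -p pics; cat > h.py <<'E'
import numpy as np, cv2
from workcell import bot
from scipy.spatial.transform import Rotation as R
def cam(n):
    p,d=bot.read_camera(n); np.savez('last_%s.npz'%n,p=p,d=d); return p,d
def load(n):
    z=np.load('last_%s.npz'%n); return z['p'],z['d']
def world(n,u,v,d,r=1):
    c=bot.get_calibration(n)
    w=d[int(v)-r:int(v)+r+1,int(u)-r:int(u)+r+1]; w=w[w>0]; z=np.median(w)
    P=np.array([(u-c['cx'])/c['fx']*z,(v-c['cy'])/c['fy']*z,z])
    M=R.from_rotvec(np.ravel(c['rvec'])).as_matrix()
    return M.T@(P-np.ravel(c['tvec']))
def onplane(n,u,v,h):
    c=bot.get_calibration(n)
    M=R.from_rotvec(np.ravel(c['rvec'])).as_matrix();o=-M.T@np.ravel(c['tvec'])
    r=M.T@np.array([(u-c['cx'])/c['fx'],(v-c['cy'])/c['fy'],1]); return o+r*(h-o[2])/r[2]
def pix(n,X):
    c=bot.get_calibration(n)
    M=R.from_rotvec(np.ravel(c['rvec'])).as_matrix();P=M@np.array(X)+np.ravel(c['tvec'])
    return P[0]/P[2]*c['fx']+c['cx'],P[1]/P[2]*c['fy']+c['cy']
def save(p,f,box=None,s=1):
    if box: p=p[box[1]:box[3],box[0]:box[2]]
    cv2.imwrite('pics/'+f,cv2.resize(p[:,:,::-1],None,fx=s,fy=s,interpolation=cv2.INTER_CUBIC))
def delta(x,y,z):
    "tool-frame shift (cm) to reach world pos"
    s=bot.read_state(); M=R.from_rotvec(s['tcp_rot']).as_matrix()
    return np.round(M.T@(np.array([x,y,z])-s['tool_pos'])*100,2)
E
python3 - <<'E'
from h import *
for n in('scene','top'):
    p,d=cam(n); save(p,n+'0.png'); print(n,bot.get_calibration(n))
s=bot.read_state();print(s);print(R.from_rotvec(s['tcp_rot']).as_matrix().round(3))
E
```

```text
pics
scene {'fx': 465.2420589013763, 'fy': 465.2420589013763, 'cx': 321.4319560776339, 'cy': 236.65960151020687, 'rvec': array([ 1.5459542 ,  1.68272352, -0.91004617]), 'tvec': array([ 0.13571106, -0.14344614,  1.57131047])}
top {'fx': 588.2795479152697, 'fy': 588.2795479152697, 'cx': 315.3353817795707, 'cy': 239.4256339776616, 'rvec': array([ 2.12042554, -2.18350756,  0.12883786]), 'tvec': array([-0.07348103,  0.53387864,  1.47189557])}
{'time': 0.1, 'q': array([-1.30290586e+00,  2.64652023e-01,  1.60522564e+00, -1.80665098e-05,
        1.27372468e+00, -3.69059897e-02]), 'joint_vel': array([ 7.07656398e-05, -1.36451659e-03, -2.83679335e-03, -6.68615900e-04,
        5.51622137e-04,  4.92574968e-04]), 'joint_torque': array([ 5.95977654e-04, -5.16709936e+01, -3.68590844e+01, -5.58971544e-05,
        6.19856233e-03, -7.01939157e-06]), 'tool_pos': array([ 0.20238808, -0.6432807 ,  0.24411026]), 'tcp_rot': array([ 2.05781956,  0.31818035, -2.0583375 ]), 'wrist_force': array([0.52901546, 0.00672122, 0.0130817 ]), 'torque': array([0.00264056, 0.02450999, 0.01140334]), 'width': 1.0034675708920067}
[[-0.001  0.3   -0.954]
 [ 0.002 -0.954 -0.3  ]
 [-1.    -0.002 -0.   ]]
```

View pics/scene0.png

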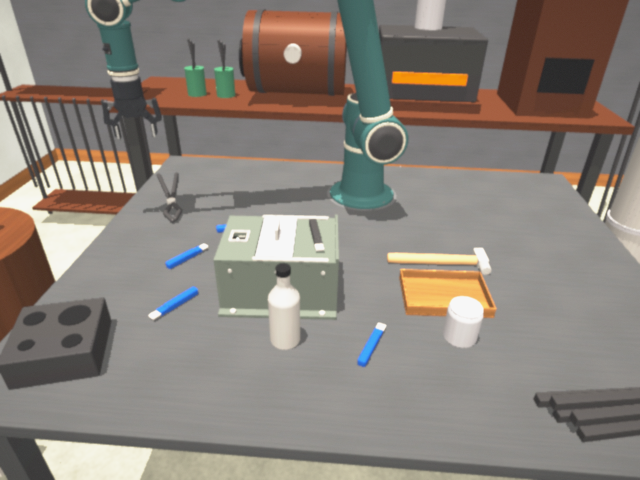

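View pics/top0.png

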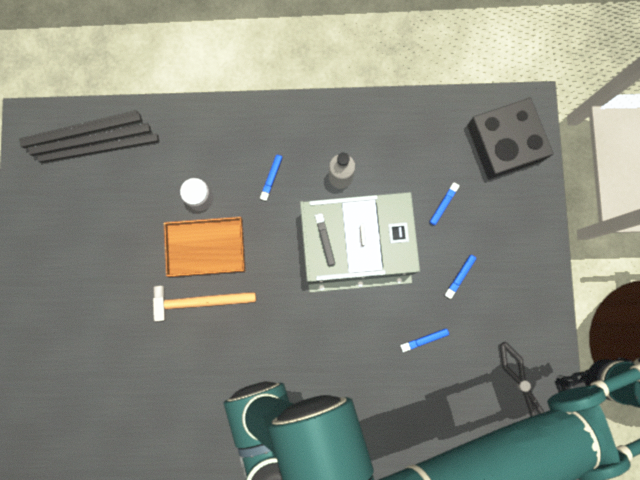

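The chisel is the dark bar on the deck, at top (325,240). It could be confused with:
- the blue chisels at (272,177), (445,204), (460,277) and (425,340)
- the dark bars at (90,135)

By the description I choose (325,240), and I'll check it in a close crop.

```bash
python3 - <<'E'
from h import *
p,d=load('top'); save(p,'c1.png',(290,140,430,300),5); save(p,'c2.png',(140,160,280,330),4.5)
p,d=load('scene'); save(p,'c3.png',(205,190,355,330),4)
E
```

```text
(no output)
```

View pics/c1.png

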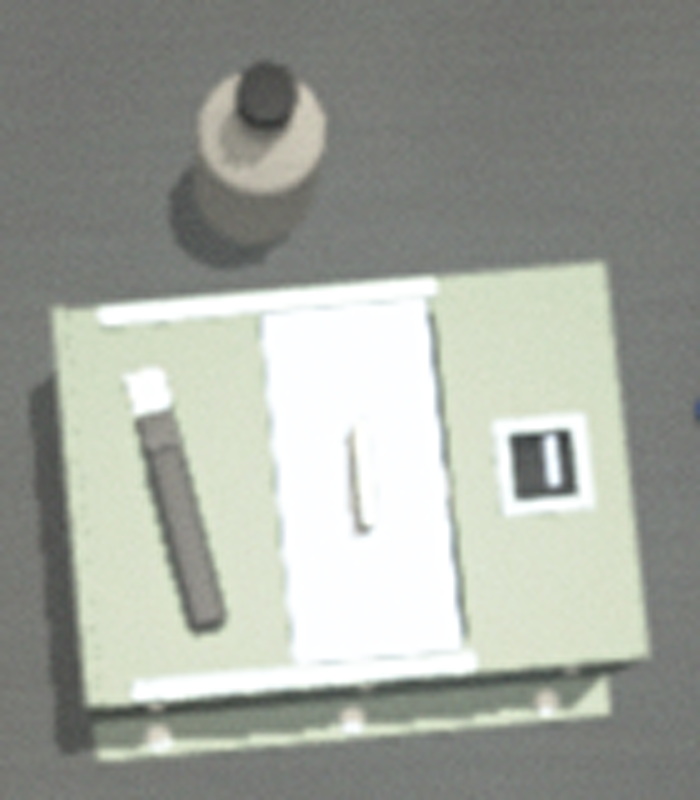

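View pics/c2.png

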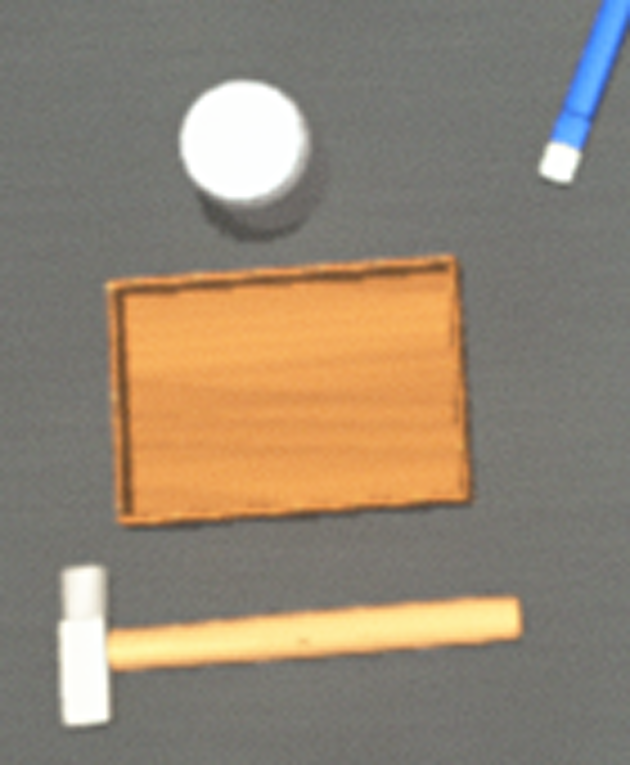

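View pics/c3.png

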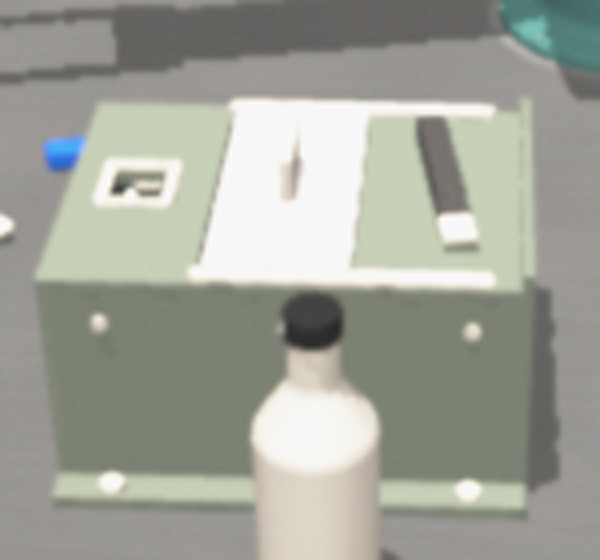

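The close crop confirms a dark steel bar with a bright stepped blade end: head at crop (207,625), blade tip at (147,368), lying on the green deck. In the same crop the guard tab is at about (362,480) and the window at (543,463).

```bash
python3 - <<'E'
from h import *
p,d=load('top')
C=lambda u,v:(290+u/5,140+v/5)
def sh(nm,u,v,h): print(nm,onplane('top',*C(u,v),h).round(4), world('top',*C(u,v),d).round(4))
sh('mNx',605,262,.142);sh('m-x-y',648,655,.142);sh('L+x',52,308,.152);sh('L-x',85,706,.152)
sh('head',207,625,.160);sh('bladetip',147,368,.154);sh('step',157,430,.157);sh('mid',180,500,.160)
sh('tab',362,480,.179);sh('tab+x',358,430,.179);sh('tab-x',366,530,.179);sh('plate',310,480,.148)
sh('win',543,463,.133)
sh('bottlecap',266,95,.19)
T=lambda u,v:(140+u/4.5,160+v/4.5)
for q in[(107,284),(456,257),(470,500),(118,522)]: print('tray',onplane('top',*T(*q),.028).round(4))
print('floor',world('top',*T(290,390),d).round(4)); print('tin',world('top',*T(243,140),d)); print('ham',world('top',*T(300,635),d),world('top',*T(520,615),d))
E
```

```text
mNx [ 0.6242 -0.3219  0.142 ] [ 0.6525 -0.3442  0.0041]
m-x-y [ 0.4354 -0.3328  0.142 ] [ 0.4448 -0.3561  0.0053]
L+x [ 0.608  -0.0569  0.152 ] [ 0.6371 -0.0525  0.0023]
L-x [ 0.4186 -0.0675  0.152 ] [ 0.4269 -0.0643  0.0056]
head [ 0.4542 -0.1255  0.16  ] [ 0.4546 -0.1256  0.1554]
bladetip [ 0.5774 -0.1012  0.154 ] [ 0.5791 -0.1012  0.1443]
step [ 0.5471 -0.105   0.157 ] [ 0.5468 -0.105   0.1593]
mid [ 0.5132 -0.1147  0.16  ] [ 0.5131 -0.1147  0.1611]
tab [ 0.5176 -0.1988  0.179 ] [ 0.5178 -0.1989  0.1774]
tab+x [ 0.541  -0.1979  0.179 ] [ 0.541  -0.1979  0.1792]
tab-x [ 0.4943 -0.1998  0.179 ] [ 0.4969 -0.2015  0.1564]
plate [ 0.5224 -0.1766  0.148 ] [ 0.5224 -0.1766  0.1486]
win [ 0.5293 -0.289   0.133 ] [ 0.5291 -0.2888  0.1345]
bottlecap [ 0.6984 -0.1603  0.19  ] [ 0.6987 -0.1604  0.1891]
tray [0.5864 0.3012 0.028 ]
tray [0.596  0.1004 0.028 ]
tray [0.4561 0.0943 0.028 ]
tray [0.4495 0.2944 0.028 ]
floor [0.5246 0.2005 0.0064]
tin [0.65566343 0.2104341  0.08574027]
ham [0.3826098  0.19116723 0.02863032] [0.39039537 0.06734307 0.02397643]
```

```bash
cat >> h.py <<'E'
MC=np.array([.5216,-.1948]); YAW=.060
def m2w(mx,my): c,s=np.cos(YAW),np.sin(YAW); return MC+np.array([c*mx-s*my,s*mx+c*my])
def w2m(x,y): c,s=np.cos(YAW),np.sin(YAW); d=np.array([x,y])-MC; return np.array([c*d[0]+s*d[1],-s*d[0]+c*d[1]])
E
python3 - <<'E'
from h import *
print(delta(.504,-.1157,.245))
C=lambda u,v:(290+u/5,140+v/5)
for q,h in [((265,320),.148),((297,660),.148),((430,305),.148),((465,650),.148),((362,480),.179),((543,463),.133)]: print(q,w2m(*onplane('top',*C(*q),h)[:2]).round(4))
for my in(-.012,0): print(m2w(0,my))
E
```

```text
[ -0.   -41.27 -44.6 ]
(265, 320) [0.0803 0.032 ]
(297, 660) [-0.0823  0.0324]
(430, 305) [ 0.0805 -0.0469]
(465, 650) [-0.0847 -0.0465]
(362, 480) [-0.0042 -0.0038]
(543, 463) [ 0.002  -0.0945]
[ 0.52231957 -0.20677841]
[ 0.5216 -0.1948]
```

```bash
python3 -m creep '[{"grip":4,"dp":[0,-13.7,-14.8],"rotation":[0,0,0]},{"grip":4,"dp":[0,-13.7,-14.8],"rotation":[0,0,0]},{"grip":4,"dp":[0,-13.7,-14.8],"rotation":[0,0,0]},{"grip":4,"dp":[0,-13.7,-14.8],"rotation":[0,0,0]},{"grip":4,"dp":[0,-13.7,-14.8],"rotation":[0,0,0]}]' 40; python3 -m creep '[{"grip":4,"dp":[0,-13.7,-14.8],"rotation":[0,0,0]},{"grip":4,"dp":[0,-13.7,-14.8],"rotation":[0,0,0]},{"grip":4,"dp":[0,-13.7,-14.8],"rotation":[0,0,0]},{"grip":4,"dp":[0,-13.7,-14.8],"rotation":[0,0,0]},{"grip":4,"dp":[0,-13.7,-14.8],"rotation":[0,0,0]}]'; python3 -m creep '[{"grip":4,"dp":[0,-13.8,-15],"rotation":[0.11,0,0]},{"grip":4,"dp":[0,-13.8,-15],"rotation":[0.11,0,0]},{"grip":4,"dp":[0,-13.8,-15],"rotation":[0.11,0,0]},{"grip":4,"dp":[0,-13.8,-15],"rotation":[0.11,0,0]},{"grip":4,"dp":[0,-13.8,-15],"rotation":[0.11,0,0]}]'
python3 - <<'E'
from h import *
print(delta(.504,-.1157,.16)); s=bot.read_state(); print(s['width'],s['time']); M=R.from_rotvec(s['tcp_rot']).as_matrix(); print(M.round(3))
E
```

```text
time: 0.52
tool_pos: [0.3032, -0.4661, 0.2445]
tcp_rot: [2.058, 0.318, -2.058]
wrist_force: [0.9, 0.1, 0.1]
width: 0.464
time: 0.93
tool_pos: [0.4032, -0.291, 0.2449]
tcp_rot: [2.057, 0.317, -2.057]
wrist_force: [0.2, 0.4, -0.3]
width: 0.466
time: 1.35
tool_pos: [0.5047, -0.1148, 0.245]
tcp_rot: [2.119, 0.208, -2.119]
wrist_force: [0.8, 0.4, 0.3]
width: 0.468
[8.5  0.08 0.09]
0.46794269128870386 1.35
[[-0.     0.194 -0.981]
 [ 0.    -0.981 -0.194]
 [-1.    -0.     0.   ]]
```

```bash
python3 -m creep '[{"grip":4,"dp":[2,0.1,0.1],"rotation":[0,0,0]},{"grip":4,"dp":[4.5,0.1,0.1],"rotation":[0,0,0]},{"grip":4,"dp":[6.5,0.1,0.1],"rotation":[0,0,0]},{"grip":4,"dp":[7.3,0.1,0.1],"rotation":[0,0,0]},{"grip":4,"dp":[7.5,0.1,0.1],"rotation":[0,0,0]}]'
python3 - <<'E'
from h import *
p,d=cam('scene'); save(p,'s1.png',(205,130,405,330),3)
E
```

```text
time: 1.77
tool_pos: [0.5017, -0.1175, 0.1677]
tcp_rot: [2.115, 0.209, -2.125]
wrist_force: [-0.5, -1.0, 0.3]
width: 0.468
```

View pics/s1.png

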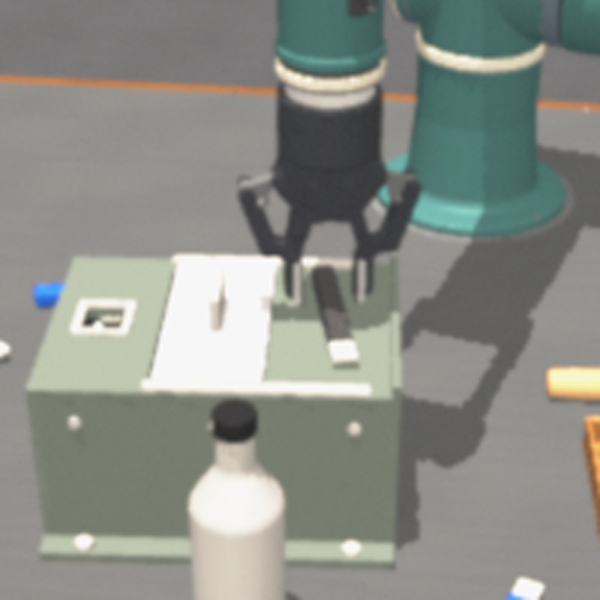

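The fingers straddle the chisel, tips at crop (292,295) and (362,290) with the chisel between at about (328,305). I'll go down and close.

```bash
python3 -m creep '[{"grip":4,"dp":[0.6,0,0],"rotation":[0,0,0]},{"grip":4,"dp":[1.1,0,0],"rotation":[0,0,0]},{"grip":4,"dp":[1.1,0,0],"rotation":[0,0,0]},{"grip":1,"dp":[1.1,0,0],"rotation":[0,0,0]},{"grip":1,"dp":[1.1,0,0],"rotation":[0,0,0]}]' 45;python3 -m creep '[{"grip":1,"dp":[0,0,0],"rotation":[0,0,0]},{"grip":1,"dp":[0,0,0],"rotation":[0,0,0]},{"grip":1,"dp":[0,0,0],"rotation":[0,0,0]}]'
python3 -m creep '[{"grip":1,"dp":[-1,0,0],"rotation":[0,0,0]},{"grip":1,"dp":[-3,0,0],"rotation":[0,0,0]},{"grip":1,"dp":[-6,0,0],"rotation":[0,0,0]},{"grip":1,"dp":[-7.5,0,0],"rotation":[0,0,0]},{"grip":1,"dp":[-7.5,0,0],"rotation":[0,0,0]}]'
python3 - <<'E'
from h import *
p,d=cam('scene'); save(p,'s2.png',(205,130,405,330),3)
E
```

```text
time: 2.23
tool_pos: [0.5039, -0.1181, 0.1601]
tcp_rot: [2.121, 0.207, -2.119]
wrist_force: [-4.0, -1.9, 19.2]
width: 0.198
time: 2.48
tool_pos: [0.5041, -0.1183, 0.1602]
tcp_rot: [2.12, 0.207, -2.118]
wrist_force: [-0.4, 1.0, 5.1]
width: 0.194
time: 2.9
tool_pos: [0.5059, -0.119, 0.2387]
tcp_rot: [2.125, 0.204, -2.11]
wrist_force: [0.3, 0.4, -1.0]
width: 0.195
```

View pics/s2.png

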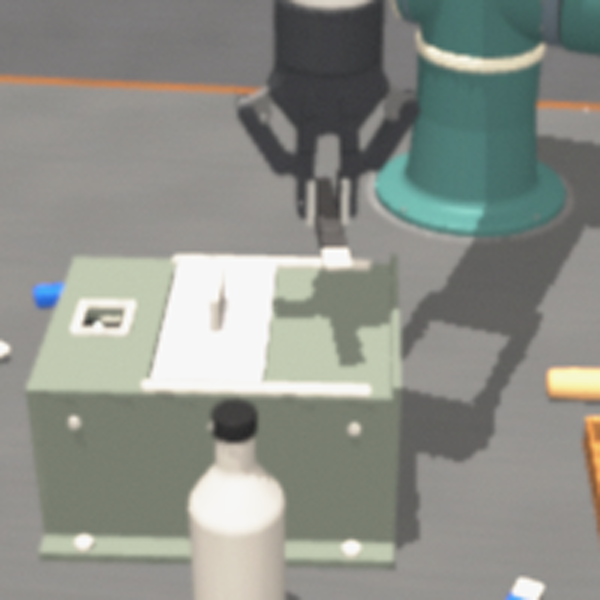

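```bash
python3 - <<'E'
from h import *
print(delta(.5226,.1856,.2387),bot.read_state()['q'].round(2))
E
python3 -m creep '[{"grip":1,"dp":[0,-3,0],"rotation":[-0.1,0,0]},{"grip":1,"dp":[0,-6,0],"rotation":[-0.2,0,0]},{"grip":1,"dp":[0,-9,0],"rotation":[-0.3,0,0]},{"grip":1,"dp":[0,-12,0],"rotation":[-0.4,0,0]},{"grip":1,"dp":[0,-15,0],"rotation":[-0.5,0,0]}]'
python3 - <<'E'
from h import *
print(delta(.5226,.1856,.2387),bot.read_state()['q'].round(2))
E
```

```text
[ -0.28 -29.51  -7.64] [-0.28 -0.03  1.95 -0.    1.22  1.1 ]
time: 3.37
tool_pos: [0.4725, 0.03, 0.2318]
tcp_rot: [1.813, 0.663, -1.82]
wrist_force: [0.6, -0.5, -3.4]
width: 0.192
[ -0.71  -8.69 -13.84] [ 0.01 -0.11  2.03 -0.    1.23  0.88]
```

```bash
python3 -m creep '[{"grip":1,"dp":[0,-1,-2.5],"rotation":[-0.1,0,0]},{"grip":1,"dp":[0,-3,-5],"rotation":[-0.2,0,0]},{"grip":1,"dp":[0,-5,-8],"rotation":[-0.3,0,0]},{"grip":1,"dp":[0,-7,-11],"rotation":[-0.4,0,0]},{"grip":1,"dp":[0,-8.7,-13.8],"rotation":[-0.5,0,0]}]'
python3 -m creep '[{"grip":1,"dp":[0,0,0],"rotation":[-0.1,0,0]},{"grip":1,"dp":[0,0,0],"rotation":[-0.2,0,0]},{"grip":1,"dp":[0,0,0],"rotation":[-0.3,0,0]},{"grip":1,"dp":[0,0,0],"rotation":[-0.4,0,0]},{"grip":1,"dp":[0,0,0],"rotation":[-0.42,0,0]}]'
python3 - <<'E'
from h import *
print(delta(.5226,.1856,.024))
p,d=cam('scene'); save(p,'s3.png',(350,130,550,330),3)
s=bot.read_state(); M=R.from_rotvec(s['tcp_rot']).as_matrix(); print(M.round(3))
E
```

```text
time: 3.78
tool_pos: [0.5235, 0.1857, 0.2317]
tcp_rot: [1.474, 1.012, -1.48]
wrist_force: [0.6, 0.2, -2.5]
width: 0.192
time: 4.2
tool_pos: [0.5233, 0.1838, 0.2315]
tcp_rot: [1.171, 1.234, -1.178]
wrist_force: [0.0, -0.6, -2.3]
width: 0.196
[20.75  0.03 -0.21]
[[-0.004  0.999  0.045]
 [-0.001  0.045 -0.999]
 [-1.    -0.004  0.001]]
```

View pics/s3.png

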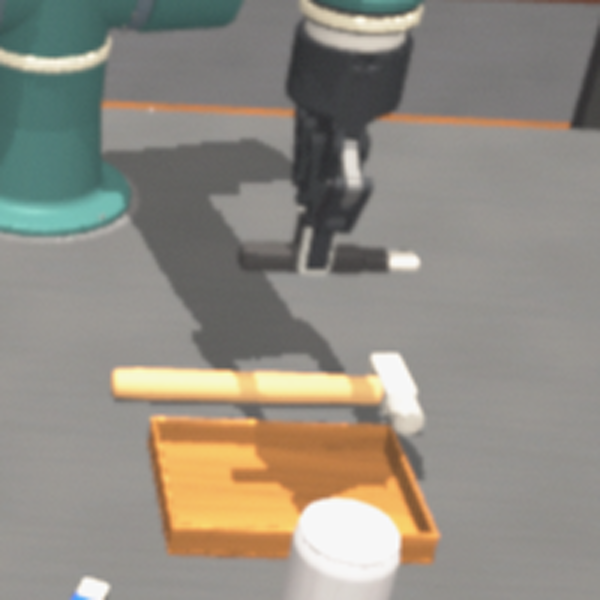

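The chisel is held level, crop x 240–420 at row 260, above the tray. I'll lower it.

```bash
python3 -m creep '[{"grip":1,"dp":[3,0,-0.2],"rotation":[0,0,0]},{"grip":1,"dp":[7,0,-0.2],"rotation":[0,0,0]},{"grip":1,"dp":[11,0,-0.2],"rotation":[0,0,0]},{"grip":1,"dp":[14,0,-0.2],"rotation":[0,0,0]},{"grip":1,"dp":[16,0,-0.2],"rotation":[0,0,0]}]'
python3 -m creep '[{"grip":1,"dp":[1.5,0,0],"rotation":[0,0,0]},{"grip":1,"dp":[2.5,0,0],"rotation":[0,0,0]},{"grip":1,"dp":[3.3,0,0],"rotation":[0,0,0]},{"grip":1,"dp":[3.8,0,0],"rotation":[0,0,0]},{"grip":1,"dp":[3.8,0,0],"rotation":[0,0,0]}]'
python3 - <<'E'
from h import *
print(delta(.5226,.1856,.024))
p,d=cam('scene'); save(p,'s4.png',(380,200,520,330),4)
E
```

```text
time: 4.67
tool_pos: [0.5211, 0.1848, 0.0692]
tcp_rot: [1.174, 1.232, -1.185]
wrist_force: [0.3, -0.3, -2.3]
width: 0.194
time: 5.08
tool_pos: [0.5244, 0.186, 0.0355]
tcp_rot: [1.177, 1.23, -1.178]
wrist_force: [-0.8, -0.4, -3.1]
width: 0.196
[ 1.16 -0.18  0.03]
```

View pics/s4.png

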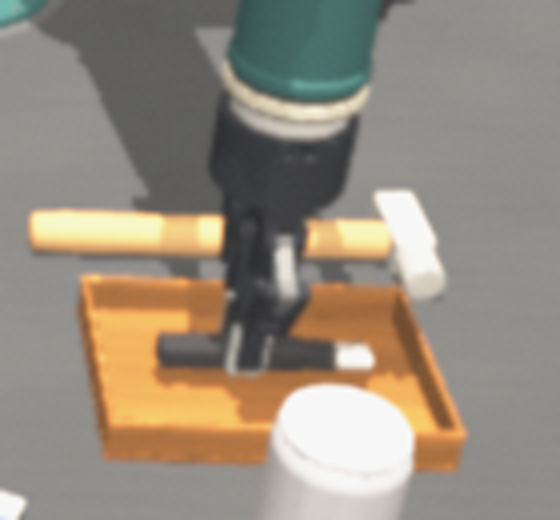

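```bash
python3 -m creep '[{"grip":1,"dp":[0.3,0,0],"rotation":[0,0,0]},{"grip":1,"dp":[0.6,0,0],"rotation":[0,0,0]},{"grip":1,"dp":[0.9,0,0],"rotation":[0,0,0]},{"grip":1,"dp":[1.1,0,0],"rotation":[0,0,0]},{"grip":1,"dp":[1.1,0,0],"rotation":[0,0,0]}]'
python3 -m creep '[{"grip":1,"dp":[0.1,0,0],"rotation":[0,0,0]},{"grip":1,"dp":[0.15,0,0],"rotation":[0,0,0]},{"grip":1,"dp":[0.15,0,0],"rotation":[0,0,0]}]'
```

```text
time: 5.55
tool_pos: [0.5244, 0.186, 0.0249]
tcp_rot: [1.176, 1.23, -1.177]
wrist_force: [0.9, 0.3, -2.5]
width: 0.191
time: 5.8
tool_pos: [0.5247, 0.1861, 0.0237]
tcp_rot: [1.177, 1.23, -1.177]
wrist_force: [0.3, 0.2, -2.7]
width: 0.194
```

```bash
python3 -m creep '[{"grip":1,"dp":[0.1,0,0],"rotation":[0,0,0]},{"grip":1,"dp":[0.15,0,0],"rotation":[0,0,0]},{"grip":1,"dp":[0.15,0,0],"rotation":[0,0,0]}]'
python3 -m creep '[{"grip":1,"dp":[0.1,0,0],"rotation":[0,0,0]},{"grip":1,"dp":[0.1,0,0],"rotation":[0,0,0]}]'
```

```text
time: 6.05
tool_pos: [0.5248, 0.1862, 0.0223]
tcp_rot: [1.177, 1.23, -1.177]
wrist_force: [-0.3, -0.7, -3.5]
width: 0.196
time: 6.22
tool_pos: [0.5249, 0.1862, 0.0222]
tcp_rot: [1.177, 1.23, -1.177]
wrist_force: [-2.9, -1.2, 5.0]
width: 0.194
```

Contact is felt, so I'll release gently and retreat.

```bash
python3 -m creep '[{"grip":2,"dp":[0,0,0],"rotation":[0,0,0]},{"grip":2.5,"dp":[0,0,0],"rotation":[0,0,0]},{"grip":3.5,"dp":[0,0,0],"rotation":[0,0,0]},{"grip":4,"dp":[0,0,0],"rotation":[0,0,0]}]'
python3 -m creep '[{"grip":4,"dp":[-1,0,0],"rotation":[0,0,0]},{"grip":4,"dp":[-4,0,0],"rotation":[0,0,0]},{"grip":4,"dp":[-8,0,0],"rotation":[0,0,0]},{"grip":4,"dp":[-12,0,0],"rotation":[0,0,0]},{"grip":4,"dp":[-16,0,0],"rotation":[0,0,0]}]'
python3 - <<'E'
from h import *
p,d=cam('scene'); save(p,'s5.png',(380,200,520,330),4); save(p,'s5b.png')
s=bot.read_state(); print(s['q'].round(2),s['width'])
E
```

```text
time: 6.55
tool_pos: [0.525, 0.1862, 0.0214]
tcp_rot: [1.177, 1.229, -1.176]
wrist_force: [-0.6, 0.3, -0.5]
width: 0.467
time: 6.97
tool_pos: [0.5243, 0.186, 0.1834]
tcp_rot: [1.176, 1.23, -1.177]
wrist_force: [0.6, 0.3, -0.1]
width: 0.468
[0.3  0.08 1.92 0.   1.13 0.25] 0.4645329544388199
```

View pics/s5.png

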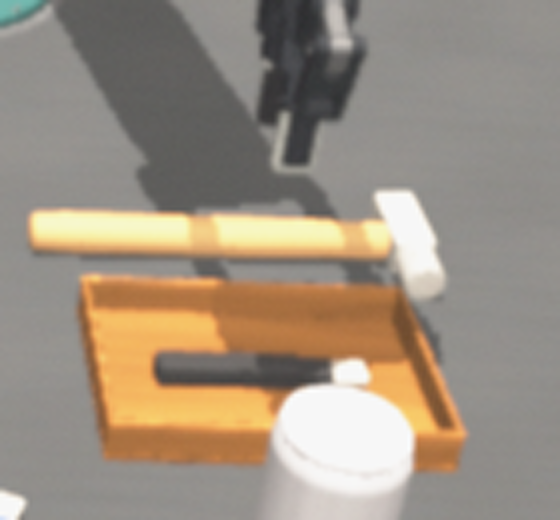

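The chisel lies flat in the tray, crop (155–370, 370). Next is the guard: close the fingers and travel to the -y side of the tab.

```bash
python3 - <<'E'
from h import *
print(delta(*m2w(0,-.04),.235))
E
python3 -m creep '[{"grip":0,"dp":[-3,0,3],"rotation":[0,0,0]},{"grip":0,"dp":[-5.2,0,7],"rotation":[0,0,0]},{"grip":0,"dp":[-5.2,0,11],"rotation":[0,0,0]},{"grip":0,"dp":[-5.2,0,15],"rotation":[0,0,0]},{"grip":0,"dp":[-5.2,0,19],"rotation":[-0.015,0,0]}]' 40
python3 - <<'E'
from h import *
print(delta(*m2w(0,-.04),.235))
E
```

```text
[-4.35 -2.37 42.16]
time: 7.43
tool_pos: [0.5335, -0.0053, 0.2352]
tcp_rot: [1.166, 1.234, -1.163]
wrist_force: [0.8, 0.7, -0.5]
width: -0.0
[ 2.000e-02 -2.330e+00  2.285e+01]
```

```bash
python3 -m creep '[{"grip":0,"dp":[0,-0.5,4],"rotation":[0,0,0]},{"grip":0,"dp":[0,-1,8],"rotation":[0,0,0]},{"grip":0,"dp":[0,-1.5,12],"rotation":[0,0,0]},{"grip":0,"dp":[0,-2,16],"rotation":[0,0,0]},{"grip":0,"dp":[0,-2.3,20],"rotation":[0,0,0]}]'
python3 -m creep '[{"grip":0,"dp":[0,0,2.9],"rotation":[0,0,0]},{"grip":0,"dp":[0,0,2.9],"rotation":[0,0,0]},{"grip":0,"dp":[3,0,2.9],"rotation":[0,0,0]},{"grip":0,"dp":[5.5,0,2.9],"rotation":[0,0,0]},{"grip":0,"dp":[6,0,2.9],"rotation":[0,0,0]}]'
python3 - <<'E'
from h import *
p,d=cam('scene'); save(p,'s6.png',(205,130,405,330),3)
s=bot.read_state(); print(w2m(*s['tool_pos'][:2]))
E
```

```text
time: 7.85
tool_pos: [0.5213, -0.2066, 0.234]
tcp_rot: [1.166, 1.236, -1.165]
wrist_force: [0.2, 0.5, 1.0]
width: 0.004
time: 8.27
tool_pos: [0.5209, -0.2322, 0.1691]
tcp_rot: [1.166, 1.244, -1.169]
wrist_force: [-1.1, 0.1, -0.5]
width: -0.003
[-0.00275597 -0.0371409 ]
```

View pics/s6.png

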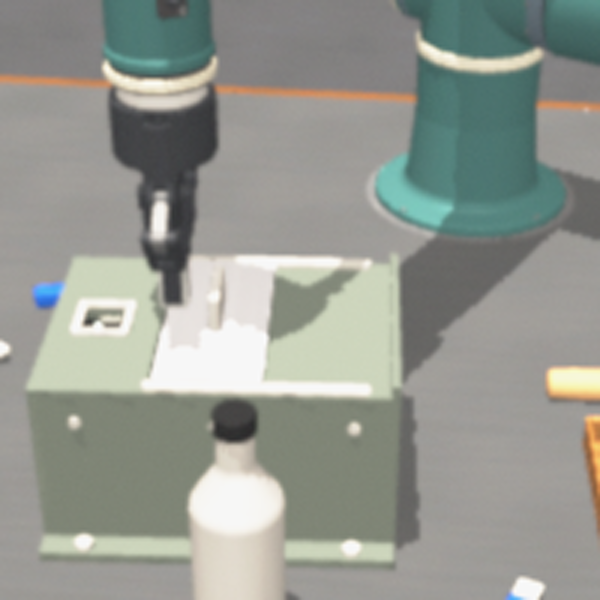

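The closed fingers at crop (173,300) stand on the -y side of the tab at (215,300), so I can push it open.

```bash
python3 -m creep '[{"grip":0,"dp":[0,0,-1],"rotation":[0,0,0]},{"grip":0,"dp":[0,0,-2],"rotation":[0,0,0]},{"grip":0,"dp":[0,0,-3],"rotation":[0,0,0]},{"grip":0,"dp":[0,0,-4],"rotation":[0,0,0]},{"grip":0,"dp":[0,0,-5],"rotation":[0,0,0]}]'
python3 -m creep '[{"grip":0,"dp":[0,0,-1],"rotation":[0,0,0]},{"grip":0,"dp":[0,0,-2],"rotation":[0,0,0]},{"grip":0,"dp":[0,0,-3],"rotation":[0,0,0]},{"grip":0,"dp":[0,0,-3.5],"rotation":[0,0,0]},{"grip":0,"dp":[0,0,-4],"rotation":[0,0,0]}]'
python3 -m creep '[{"grip":0,"dp":[0,0,-0.3],"rotation":[0,0,0]},{"grip":0,"dp":[0,0,-0.6],"rotation":[0,0,0]},{"grip":0,"dp":[0,0,-0.8],"rotation":[0,0,0]},{"grip":0,"dp":[0,0,-0.8],"rotation":[0,0,0]}]'
python3 - <<'E'
from h import *
s=bot.read_state(); print(w2m(*s['tool_pos'][:2]))
E
```

```text
time: 8.73
tool_pos: [0.5216, -0.183, 0.175]
tcp_rot: [1.165, 1.234, -1.164]
wrist_force: [0.1, -3.2, 2.3]
width: -0.002
time: 9.15
tool_pos: [0.5186, -0.143, 0.1736]
tcp_rot: [1.165, 1.236, -1.165]
wrist_force: [1.3, -2.9, 2.1]
width: 0.002
time: 9.48
tool_pos: [0.518, -0.1367, 0.1732]
tcp_rot: [1.164, 1.235, -1.166]
wrist_force: [0.5, -5.5, 0.9]
width: -0.0
[-9.27284654e-05  5.81676781e-02]
```

```bash
python3 -m creep '[{"grip":0,"dp":[0,0,-0.2],"rotation":[0,0,0]},{"grip":0,"dp":[0,0,-0.4],"rotation":[0,0,0]},{"grip":0,"dp":[0,0,-0.4],"rotation":[0,0,0]}]'
python3 - <<'E'
from h import *
s=bot.read_state(); print(w2m(*s['tool_pos'][:2]))
E
```

```text
time: 9.73
tool_pos: [0.518, -0.1366, 0.1733]
tcp_rot: [1.158, 1.23, -1.169]
wrist_force: [1.5, -17.9, -1.6]
width: 0.0
[-6.41299726e-05  5.83259198e-02]
```

```bash
python3 -m creep '[{"grip":0,"dp":[0,0,1.5],"rotation":[0,0,0]},{"grip":0,"dp":[-3,-1,1.5],"rotation":[0,0,0]},{"grip":0,"dp":[-6,-4,1.5],"rotation":[0,0,0]},{"grip":0,"dp":[-8,-8,1.5],"rotation":[0,0,0]},{"grip":0,"dp":[-10,-10,1.5],"rotation":[0,0,0]}]'
python3 - <<'E'
from h import *
p,d=cam('scene'); save(p,'s7.png',(205,190,355,330),5)
p,d=cam('top'); save(p,'t7.png',(290,170,430,310),5)
E
```

```text
time: 10.15
tool_pos: [0.4156, -0.1518, 0.2727]
tcp_rot: [1.166, 1.242, -1.168]
wrist_force: [-0.2, -0.5, -0.5]
width: -0.001
```

View pics/s7.png

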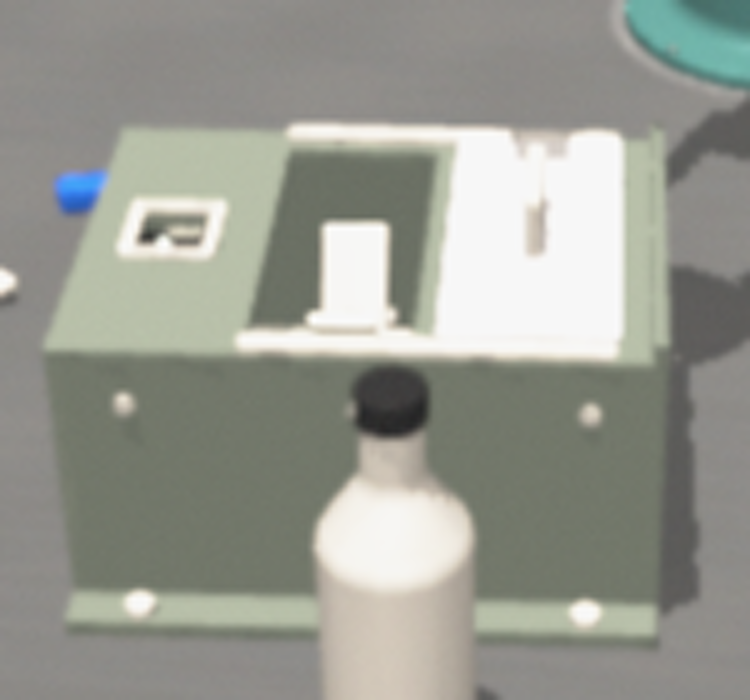

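View pics/t7.png

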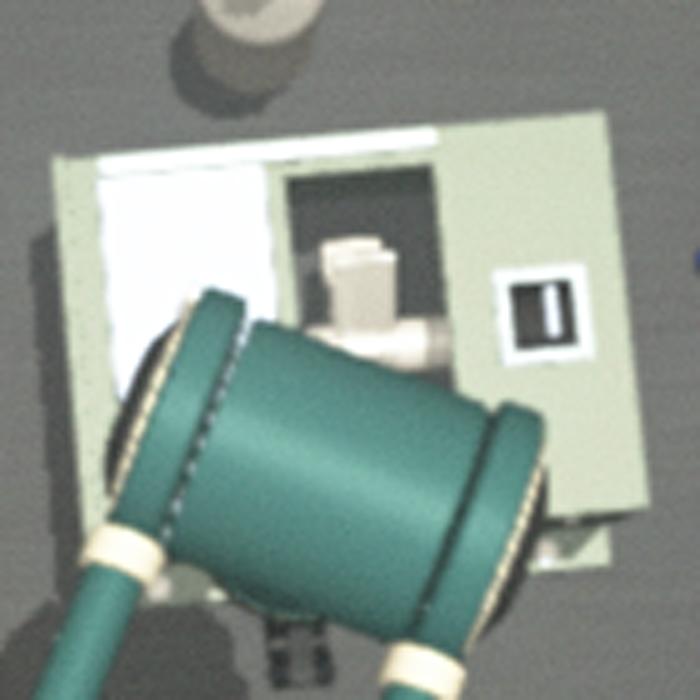

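```bash
python3 - <<'E'
from h import *
p,d=load('top'); save(p,'w7t.png',(380,215,420,250),18)
ps,ds=load('scene'); save(ps,'w7s.png',(223,222,257,248),18)
# heightmap of well: world points in machine frame
pts=[]
for v in range(198,246):
  for u in range(346,384):
    if d[v,u]>0:
      X=world('top',u,v,d,0); m=w2m(*X[:2]); pts.append((m[0],m[1],X[2]))
P=np.array(pts); 
k=(abs(P[:,1]+.012)<.012)&(P[:,2]<.16)
Q=P[k]; Q=Q[np.argsort(Q[:,0])]
b=np.round(Q[:,0]/.003)*.003
for x in np.unique(b): print(round(x,3),np.percentile(Q[b==x,2],[10,50,90]).round(3),(b==x).sum())
pts=[]
for v in range(218,262):
  for u in range(255,295):
    if ds[v,u]>0:
      X=world('scene',u,v,ds,0); m=w2m(*X[:2]); pts.append((m[0],m[1],X[2]))
P=np.array(pts);k=(abs(P[:,1]+.012)<.012)&(P[:,2]<.145); Q=P[k]
b=np.round(Q[:,2]/.004)*.004
print('scene')
for x in np.unique(b): print(round(x,3),np.percentile(Q[b==x,0],[10,50,90]).round(3),(b==x).sum())
E
```

```text
-0.009 [0.094 0.095 0.099] 3
-0.006 [0.087 0.092 0.096] 6
-0.003 [0.086 0.09  0.094] 8
-0.0 [0.088 0.091 0.093] 10
0.003 [0.086 0.089 0.093] 10
0.006 [0.085 0.087 0.092] 14
0.009 [0.089 0.092 0.095] 13
0.012 [0.089 0.094 0.097] 14
0.015 [0.094 0.096 0.101] 15
0.018 [0.099 0.103 0.106] 16
0.021 [0.102 0.106 0.11 ] 11
0.024 [0.106 0.11  0.115] 16
0.027 [0.108 0.113 0.118] 15
0.03 [0.112 0.116 0.123] 17
0.033 [0.115 0.121 0.125] 14
0.036 [0.075 0.123 0.127] 14
0.039 [0.035 0.123 0.128] 16
0.042 [0.076 0.118 0.12 ] 3
0.045 [0.063 0.063 0.063] 1
0.048 [0.062 0.062 0.062] 1
0.051 [0.056 0.06  0.062] 8
0.054 [0.053 0.059 0.063] 11
0.057 [0.055 0.057 0.059] 11
0.06 [-0.002 -0.002 -0.002] 1
0.063 [0.002 0.002 0.002] 1
0.066 [0.003 0.003 0.003] 2
0.069 [-0.003  0.002  0.008] 11
0.072 [-0.004 -0.001  0.004] 7
0.075 [-0.002  0.     0.005] 10
0.078 [0.    0.007 0.145] 20
0.081 [-0.001  0.14   0.145] 23
0.084 [0.001 0.141 0.146] 24
0.087 [0.002 0.141 0.149] 27
0.09 [0.011 0.047 0.147] 59
0.093 [0.144 0.145 0.147] 3Traceback (most recent call last):
  File "<stdin>", line 19, in <module>
  File "h.py", line 9, in world
    c=bot.get_calibration(n)
ValueError: time passes only in moves, steps and waits
```

View pics/w7t.png

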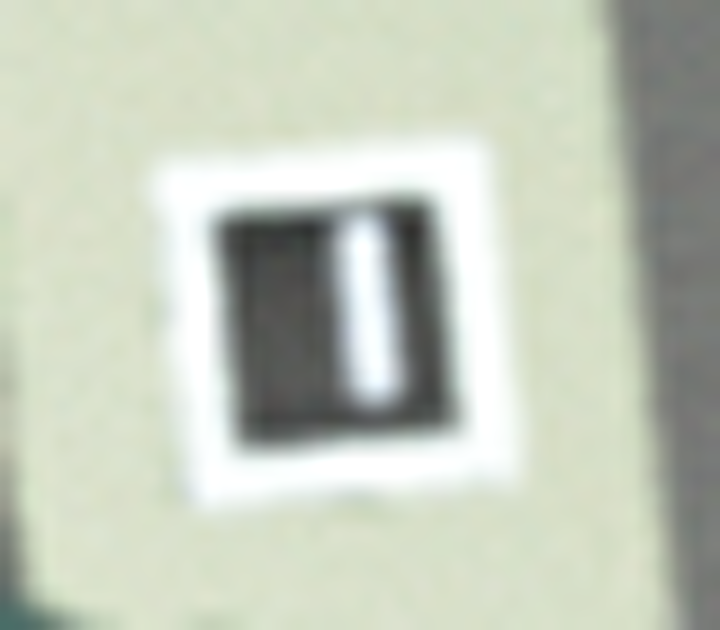

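View pics/w7s.png

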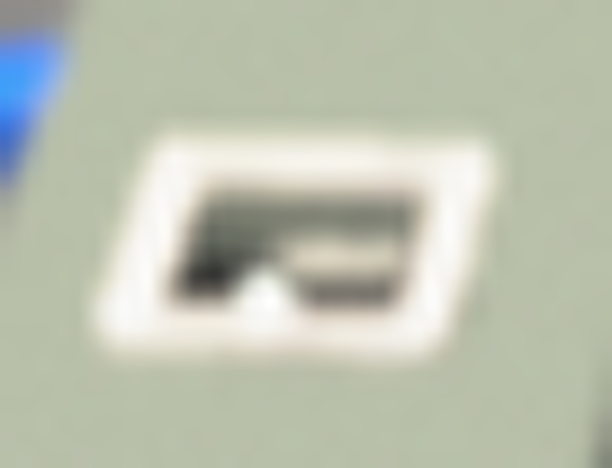

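The top crop shows a single bar at (372,310) in the window, a "1" slightly past centre. One spoke leans about 38° towards +x, which is consistent. I need about +106° of turn, in two pushes to +x. First I'll turn the hand 90° so that its 22 mm side pushes.

```bash
python3 -m creep '[{"grip":0,"dp":[0,0,0],"rotation":[0.12,0,0]},{"grip":0,"dp":[0,0,0],"rotation":[0.24,0,0]},{"grip":0,"dp":[0,0,0],"rotation":[0.36,0,0]},{"grip":0,"dp":[0,0,0],"rotation":[0.48,0,0]},{"grip":0,"dp":[0,0,0],"rotation":[0.6,0,0]}]'
python3 -m creep '[{"grip":0,"dp":[0,0,0],"rotation":[0.12,0,0]},{"grip":0,"dp":[0,0,0],"rotation":[0.24,0,0]},{"grip":0,"dp":[0,0,0],"rotation":[0.36,0,0]},{"grip":0,"dp":[0,0,0],"rotation":[0.48,0,0]},{"grip":0,"dp":[0,0,0],"rotation":[0.6,0,0]}]'
python3 -m creep '[{"grip":0,"dp":[0,0,0],"rotation":[0.12,0,0]},{"grip":0,"dp":[0,0,0],"rotation":[0.24,0,0]},{"grip":0,"dp":[0,0,0],"rotation":[0.37,0,0]},{"grip":0,"dp":[0,0,0],"rotation":[0.37,0,0]},{"grip":0,"dp":[0,0,0],"rotation":[0.37,0,0]}]'
python3 - <<'E'
from h import *
s=bot.read_state(); print(s['q'].round(2)); M=R.from_rotvec(s['tcp_rot']).as_matrix(); print(M.round(3)); print(delta(*m2w(-.053,-.012),.18))
p,d=cam('top'); save(p,'t8.png',(290,170,430,310),5)
E
```

```text
time: 10.67
tool_pos: [0.4183, -0.1519, 0.2716]
tcp_rot: [1.6, 0.902, -1.602]
wrist_force: [0.6, -0.3, -0.1]
width: 0.002
time: 11.08
tool_pos: [0.4184, -0.1518, 0.2715]
tcp_rot: [1.986, 0.431, -1.991]
wrist_force: [-0.1, 0.1, -0.6]
width: 0.002
time: 11.5
tool_pos: [0.4184, -0.1521, 0.2719]
tcp_rot: [2.188, 0.071, -2.193]
wrist_force: [0.9, 0.3, -0.6]
width: -0.0
[-0.41 -0.2   2.03  0.    1.31  1.1 ]
[[-0.002  0.063 -0.998]
 [ 0.002 -0.998 -0.063]
 [-1.    -0.002  0.002]]
[ 9.17  6.11 -4.74]
```

View pics/t8.png

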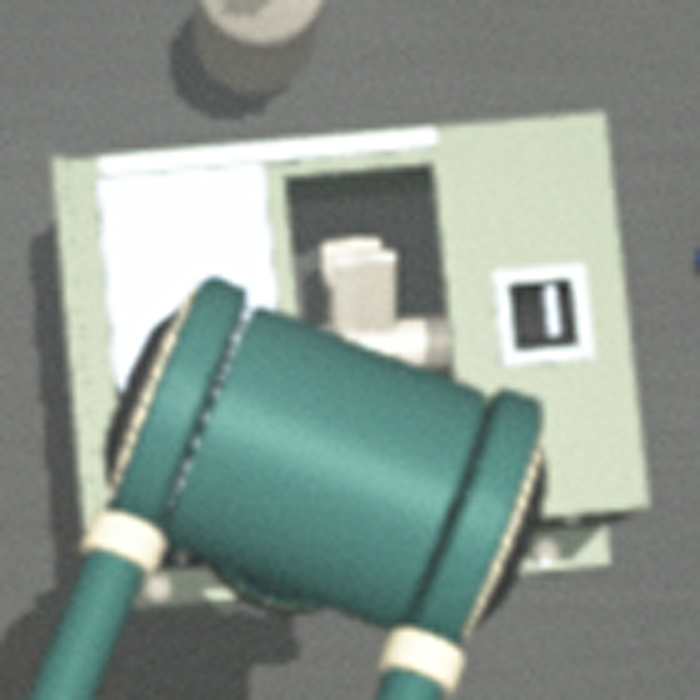

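The window still shows 1 at crop (553,310), and the hand is aligned. I'll go above the gap at x = -53 mm, then down.

```bash
python3 -m creep '[{"grip":0,"dp":[0,3,-2.4],"rotation":[0,0,0]},{"grip":0,"dp":[2,6.1,-4.7],"rotation":[0,0,0]},{"grip":0,"dp":[6,6.1,-4.7],"rotation":[0,0,0]},{"grip":0,"dp":[9.2,6.1,-4.7],"rotation":[0,0,0]},{"grip":0,"dp":[9.2,6.1,-4.7],"rotation":[0,0,0]}]'
python3 - <<'E'
from h import *
p,d=cam('scene'); save(p,'s9.png',(205,150,355,300),4)
print(delta(*m2w(-.053,-.012),.122))
E
```

```text
time: 11.97
tool_pos: [0.4646, -0.2086, 0.1734]
tcp_rot: [2.18, 0.075, -2.208]
wrist_force: [-1.4, 0.9, -1.1]
width: 0.002
[ 5.47  0.13 -0.38]
```

View pics/s9.png

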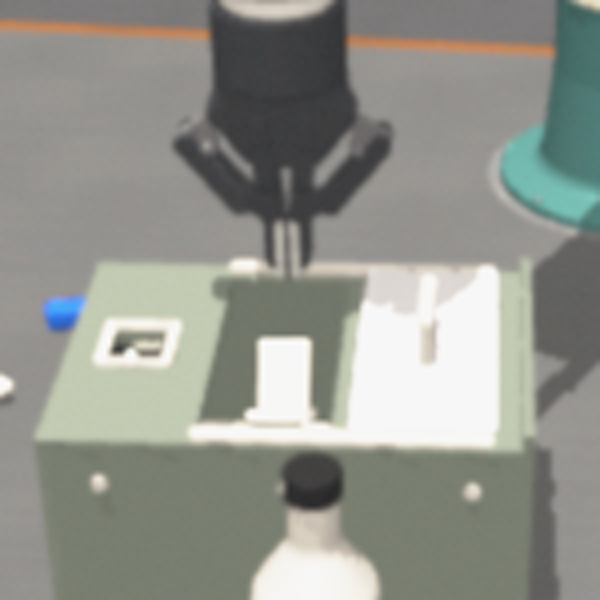

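The closed fingers at crop (288,265) are over the -x part of the well, and there's room all round. I'll go down.

```bash
python3 -m creep '[{"grip":0,"dp":[1.2,0,0],"rotation":[0,0,0]},{"grip":0,"dp":[2.5,0,0],"rotation":[0,0,0]},{"grip":0,"dp":[4,0,0],"rotation":[0,0,0]},{"grip":0,"dp":[5.2,0,0],"rotation":[0,0,0]},{"grip":0,"dp":[5.8,0,0],"rotation":[0,0,0]}]'
python3 - <<'E'
from h import *
s=bot.read_state();print(w2m(*s['tool_pos'][:2]))
E
```

```text
time: 12.43
tool_pos: [0.4697, -0.2107, 0.1235]
tcp_rot: [2.192, 0.066, -2.189]
wrist_force: [0.2, -0.2, 0.1]
width: -0.003
[-0.05280086 -0.01278275]
```

```bash
python3 -m creep '[{"grip":0,"dp":[0,0,-0.7],"rotation":[0,0,0]},{"grip":0,"dp":[0,0,-1.4],"rotation":[0,0,0]},{"grip":0,"dp":[0,0,-2.1],"rotation":[0,0,0]},{"grip":0,"dp":[0,0,-2.8],"rotation":[0,0,0]},{"grip":0,"dp":[0,0,-3.4],"rotation":[0,0,0]}]'
python3 -m creep '[{"grip":0,"dp":[0,0,-0.6],"rotation":[0,0,0]},{"grip":0,"dp":[0,0,-1.2],"rotation":[0,0,0]},{"grip":0,"dp":[0,0,-1.8],"rotation":[0,0,0]},{"grip":0,"dp":[0,0,-2.3],"rotation":[0,0,0]},{"grip":0,"dp":[0,0,-2.3],"rotation":[0,0,0]}]'
python3 - <<'E'
from h import *
s=bot.read_state();print(w2m(*s['tool_pos'][:2]))
p,d=cam('scene'); save(p,'s10.png',(205,150,355,300),4)
E
```

```text
time: 12.85
tool_pos: [0.5039, -0.2091, 0.1251]
tcp_rot: [2.19, 0.065, -2.191]
wrist_force: [-5.7, -0.1, 5.3]
width: -0.0
time: 13.27
tool_pos: [0.5259, -0.2076, 0.1231]
tcp_rot: [2.188, 0.066, -2.193]
wrist_force: [-3.3, -1.6, -0.3]
width: 0.0
[ 0.00353913 -0.01299918]
```

View pics/s10.png

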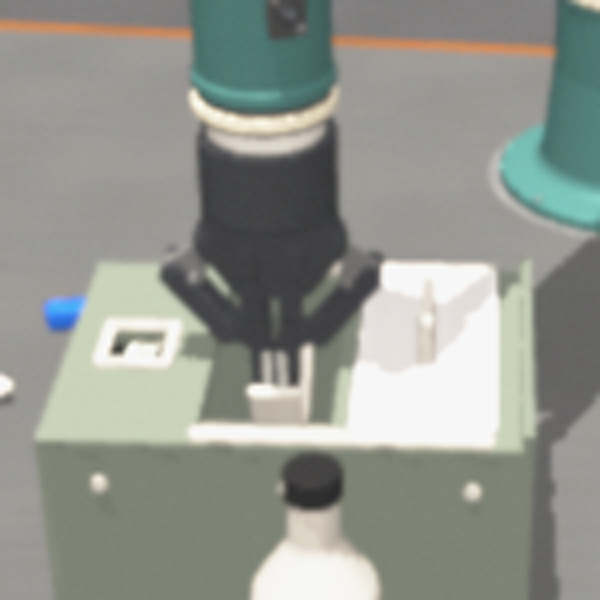

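Pushed: the spoke tip at crop (280,395) is now in front of the finger. I'll raise, go back to x = -60 mm and look.

```bash
python3 -m creep '[{"grip":0,"dp":[-1,0,0.3],"rotation":[0,0,0]},{"grip":0,"dp":[-3.5,0,0.5],"rotation":[0,0,0]},{"grip":0,"dp":[-6,0,2],"rotation":[0,0,0]},{"grip":0,"dp":[-8,0,5],"rotation":[0,0,0]},{"grip":0,"dp":[-8,0,6.4],"rotation":[0,0,0]}]'
python3 - <<'E'
from h import *
s=bot.read_state();print(w2m(*s['tool_pos'][:2]),delta(*m2w(-.060,-.012),.122))
p,d=cam('scene'); save(p,'s11.png',(205,150,355,300),4)
p,d=cam('top'); save(p,'t11.png',(290,170,430,310),5);save(p,'w11t.png',(380,215,420,250),15)
E
```

```text
time: 13.73
tool_pos: [0.4644, -0.2127, 0.2099]
tcp_rot: [2.199, 0.06, -2.178]
wrist_force: [0.2, -1.1, 1.1]
width: 0.004
[-0.0581279  -0.01440673] [ 8.79 -0.29  0.27]
```

View pics/s11.png

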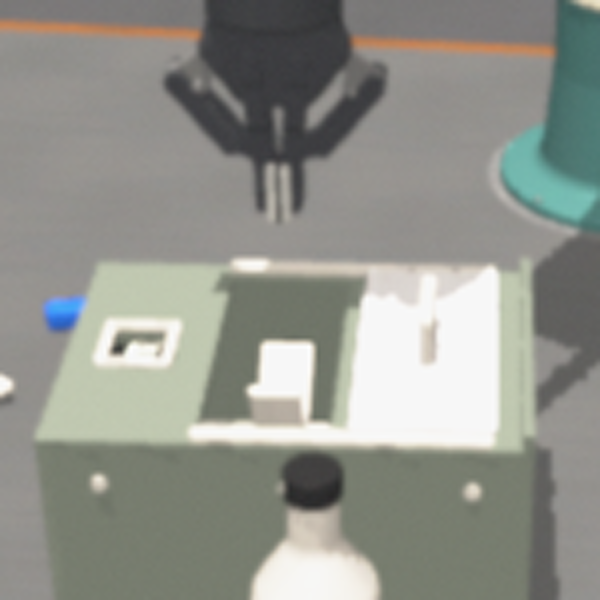

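View pics/t11.png

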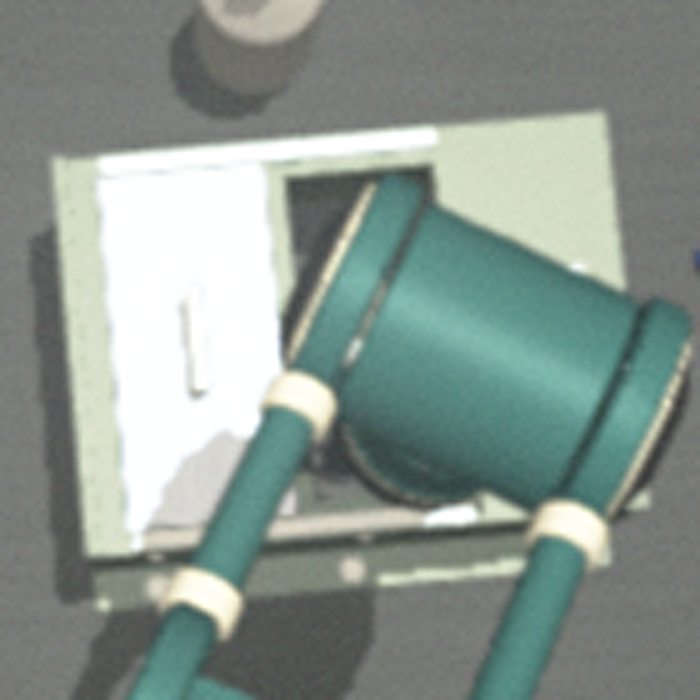

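View pics/w11t.png

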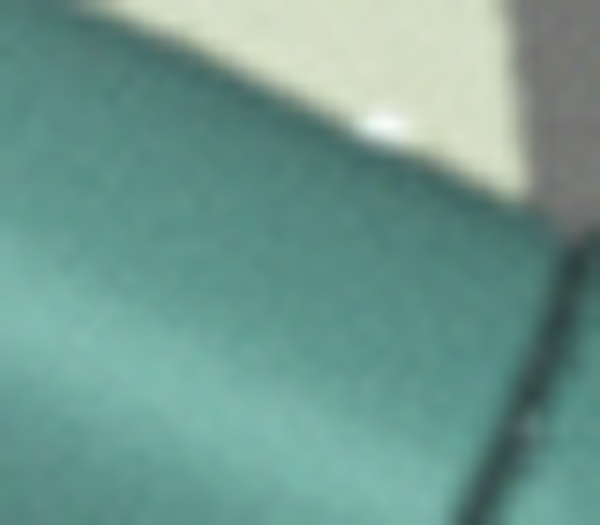

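```bash
cat >> h.py <<'E'
def cloud(n,d,box):
    c=bot.get_calibration(n); M=R.from_rotvec(np.ravel(c['rvec'])).as_matrix();t=np.ravel(c['tvec'])
    v,u=np.mgrid[box[1]:box[3],box[0]:box[2]]; z=d[v,u]; k=z>0; u,v,z=u[k],v[k],z[k]
    P=np.stack([(u-c['cx'])/c['fx']*z,(v-c['cy'])/c['fy']*z,z],1); W=(P-t)@M
    D=W[:,:2]-MC; cs,sn=np.cos(YAW),np.sin(YAW)
    return np.stack([cs*D[:,0]+sn*D[:,1],-sn*D[:,0]+cs*D[:,1],W[:,2]],1),u,v
def spoke(n,d,box,step=.004):
    Q,u,v=cloud(n,d,box); k=(abs(Q[:,1]+.012)<.011)&(Q[:,2]<.14)&(Q[:,2]>.06)&(abs(Q[:,0])<.065); Q=Q[k]
    r=np.hypot(Q[:,0],Q[:,2]-.075); a=np.degrees(np.arctan2(Q[:,0],Q[:,2]-.075))
    for lo in np.arange(.012,.068,.006):
        m=(r>=lo)&(r<lo+.006)
        if m.any(): print('r%.3f'%lo, m.sum(), np.percentile(a[m],[5,25,50,75,95]).round(1))
E
python3 - <<'E'
from h import *
p,d=load('scene'); spoke('scene',d,(250,215,300,265))
E
```

```text
r0.024 7 [24.7 25.6 26.  27.2 28.2]
r0.030 13 [-1.4 27.1 28.2 29.  30.1]
r0.036 36 [-43.6 -42.  -39.3  26.5  28.1]
r0.042 38 [-43.8 -42.8 -40.   26.7  28.1]
r0.048 35 [-43.3 -41.2 -37.5  26.6  28. ]
r0.054 36 [-44.6 -43.8 -42.6  25.9  28.5]
r0.060 34 [-43.9 -24.1  24.8  26.2  27.1]
r0.066 1 [25.1 25.1 25.1 25.1 25.1]
```

The spokes now sit at about +30° and -42°, as planned. I'll go down behind the -42° spoke.

```bash
python3 -m creep '[{"grip":0,"dp":[2,0,0.1],"rotation":[0,0,0]},{"grip":0,"dp":[4,0,0.1],"rotation":[0,0,0]},{"grip":0,"dp":[6,0,0.1],"rotation":[0,0,0]},{"grip":0,"dp":[7.4,0,0.1],"rotation":[0,0,0]},{"grip":0,"dp":[8,0,0.1],"rotation":[0,0,0]}]'
python3 -m creep '[{"grip":0,"dp":[0,0,-0.8],"rotation":[0,0,0]},{"grip":0,"dp":[0,0,-1.6],"rotation":[0,0,0]},{"grip":0,"dp":[0,0,-2.4],"rotation":[0,0,0]},{"grip":0,"dp":[0,0,-3.1],"rotation":[0,0,0]},{"grip":0,"dp":[0,0,-3.6],"rotation":[0,0,0]}]'
python3 - <<'E'
from h import *
s=bot.read_state();print(w2m(*s['tool_pos'][:2]))
E
```

```text
time: 14.25
tool_pos: [0.4603, -0.2101, 0.1201]
tcp_rot: [2.189, 0.068, -2.196]
wrist_force: [-0.1, 0.9, -0.6]
width: 0.004
time: 14.67
tool_pos: [0.4974, -0.2094, 0.1246]
tcp_rot: [2.19, 0.065, -2.192]
wrist_force: [-5.2, 0.1, 5.0]
width: -0.0
[-0.02500662 -0.01309995]
```

```bash
python3 -m creep '[{"grip":0,"dp":[0,0,-0.4],"rotation":[0,0,0]},{"grip":0,"dp":[0,0,-0.8],"rotation":[0,0,0]},{"grip":0,"dp":[0,0,-0.8],"rotation":[0,0,0]}]'
python3 - <<'E'
from h import *
s=bot.read_state();print(w2m(*s['tool_pos'][:2]))
p,d=cam('scene'); save(p,'s12.png',(205,150,355,300),4); spoke('scene',d,(250,215,300,265)); save(p,'w12.png',(223,222,257,248),18)
E
```

```text
time: 14.92
tool_pos: [0.5068, -0.2088, 0.124]
tcp_rot: [2.193, 0.065, -2.189]
wrist_force: [-1.0, -0.0, -0.6]
width: 0.003
[-0.01556807 -0.01308621]
r0.012 6 [-3.4  0.2  1.7  3.3  5.4]
r0.018 25 [-5.7  1.3  4.6  8.3 11.5]
r0.024 19 [-2.2  0.1  3.1  4.6  7.5]
r0.030 18 [-0.7  1.1  3.7  5.5  8.8]
r0.036 19 [-1.2  1.1  3.6  4.4  7.3]
r0.042 24 [-1.5 -0.   1.2  3.6  5.3]
r0.048 18 [-12.6  -0.    0.8   1.8   3.5]
r0.054 22 [-3.2 -0.1  1.1  2.2  3.9]
r0.060 34 [-10.1  -6.1  -3.    0.4   2.8]
```

View pics/w12.png

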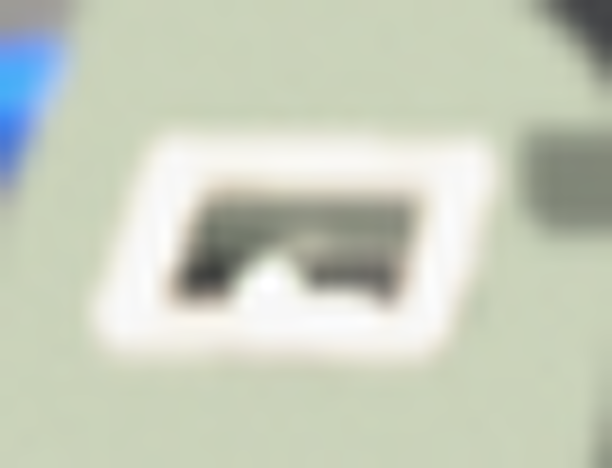

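View pics/s12.png

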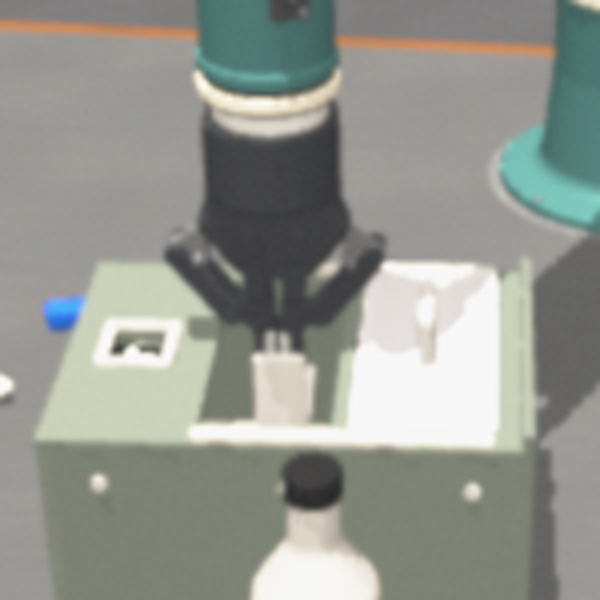

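The spoke is near vertical, about 1–2° short by depth. I'll back off and move clear so the top camera can measure it.

```bash
python3 -m creep '[{"grip":0,"dp":[0,0,0.6],"rotation":[0,0,0]},{"grip":0,"dp":[-3.5,0,0.6],"rotation":[0,0,0]},{"grip":0,"dp":[-7.5,0,0.6],"rotation":[0,0,0]},{"grip":0,"dp":[-10.5,-1,0.6],"rotation":[0,0,0]},{"grip":0,"dp":[-11,-5,0.6],"rotation":[0,0,0]}]'
python3 -m creep '[{"grip":0,"dp":[0,-4,0],"rotation":[0,0,0]},{"grip":0,"dp":[0,-8,0],"rotation":[0,0,0]},{"grip":0,"dp":[0,-12,0],"rotation":[0,0,0]},{"grip":0,"dp":[0,-16,0],"rotation":[0,0,0]},{"grip":0,"dp":[0,-20,0],"rotation":[0,0,0]}]'
python3 - <<'E'
from h import *
p,d=cam('top'); save(p,'t13.png',(290,170,430,310),5);save(p,'w13t.png',(380,215,420,250),18)
spoke('top',d,(340,190,390,265))
print('-- scene')
p,d=cam('scene'); spoke('scene',d,(250,215,300,265))
E
```

```text
time: 15.38
tool_pos: [0.5005, -0.1636, 0.2405]
tcp_rot: [2.203, 0.053, -2.176]
wrist_force: [1.1, -0.5, 0.7]
width: -0.001
time: 15.8
tool_pos: [0.4837, 0.0423, 0.2334]
tcp_rot: [2.193, 0.065, -2.19]
wrist_force: [0.6, 0.1, -0.8]
width: -0.003
r0.012 62 [-68.2 -47.8 -21.1  44.2  67.2]
r0.018 52 [-73.4 -61.3  -9.7  59.9  66.6]
r0.024 41 [-70.9 -63.1  -5.9  63.4  70.2]
r0.030 38 [-73.5 -65.4 -57.3  61.   67.6]
r0.036 46 [-71.6 -67.5  -5.7  62.9  68. ]
r0.042 48 [-73.2 -69.6  -5.3  64.6  69.9]
r0.048 38 [-72.4 -68.3  59.5  66.1  69.2]
r0.054 45 [-71.6 -68.5   0.9  65.5  69.3]
r0.060 51 [-72.1 -66.5  -2.2  62.1  69.8]
-- scene
r0.012 9 [0.3 4.4 4.7 7.4 8.1]
r0.018 20 [-0.4  3.8  6.   7.2  8.2]
r0.024 22 [-1.1  2.5  4.1  6.   8.5]
r0.030 23 [-2.3 -0.2  1.4  4.   5.6]
r0.036 15 [-0.6  0.5  1.2  2.2  6.6]
r0.042 22 [-1.1  1.1  1.5  3.5  3.9]
r0.048 19 [-2.1 -0.5  1.7  2.5  3. ]
r0.054 22 [-67.   -0.8   0.1   1.7   3.2]
r0.060 25 [-5.7 -2.  -0.3  1.7  3.5]
```

View pics/t13.png

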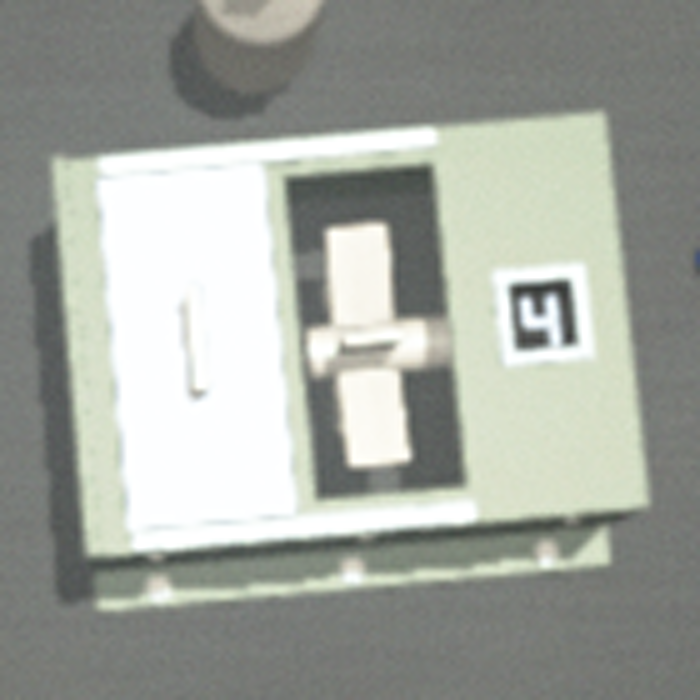

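View pics/w13t.png

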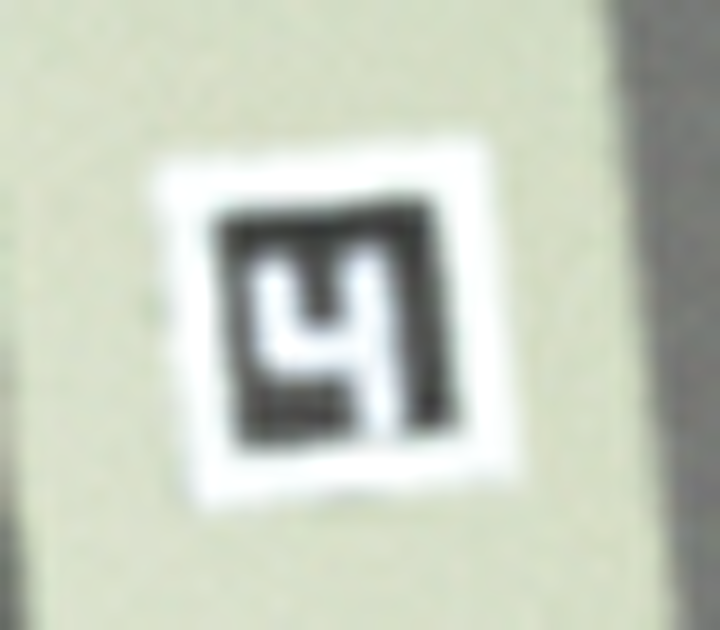

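```bash
python3 - <<'E'
from h import *
W=lambda u,v:(380+u/18-.5+.5/18,215+v/18-.5+.5/18)
for nm,u,v,h in [('glyph top',370,248,.133),('glyph bot',384,432,.133),('glyph topL',270,255,.133)]:
    print(nm,w2m(*onplane('top',*W(u,v),h)[:2]).round(4))
for nm,u,v,h in [('win top',325,205,.143),('win bot',345,440,.143),('bez top',320,150,.145),('bez bot',355,495,.145),('bez L',175,330,.145),('bez R',505,315,.145)]:
    print(nm,w2m(*onplane('top',*W(u,v),h)[:2]).round(4))
p,d=load('top')
Q,u,v=cloud('top',d,(340,190,390,265))
k=(abs(Q[:,1]+.012)<.011)&(abs(Q[:,0])<.065)
b=np.round(Q[:,0]/.004)
for x in range(-16,17):
    m=k&(b==x)
    if m.any(): print(x*4,np.median(Q[m,2]).round(4),m.sum())
E
```

```text
glyph top [ 0.012  -0.0991]
glyph bot [-0.0127 -0.0983]
glyph topL [ 0.0123 -0.0858]
win top [ 0.0169 -0.0923]
win bot [-0.0144 -0.0916]
bez top [ 0.024  -0.0922]
bez bot [-0.022  -0.0919]
bez L [ 0.0018 -0.0706]
bez R [-1.00e-04 -1.14e-01]
-60 0.0936 5
-56 0.0939 22
-52 0.0943 21
-48 0.0933 16
-44 0.0901 18
-40 0.0902 16
-36 0.0893 16
-32 0.0895 13
-28 0.0884 14
-24 0.0866 16
-20 0.0839 12
-16 0.0829 16
-12 0.0847 13
-8 0.0878 17
-4 0.1145 40
0 0.1385 14
8 0.0864 8
12 0.085 14
16 0.084 15
20 0.0857 16
24 0.0872 14
28 0.0901 17
32 0.0916 15
36 0.0913 14
40 0.0939 13
44 0.0952 16
48 0.0968 19
52 0.0966 16
56 0.1 13
60 0.0966 8
```

The top view shows a 4 in the window. By glyph against bezel it is about 1.4 mm low, and the spoke heights agree, both giving about -1.4°. I'll nudge once more, about 1.5 mm further.

```bash
python3 -m creep '[{"grip":0,"dp":[0,4,0],"rotation":[0,0,0]},{"grip":0,"dp":[0,8,0],"rotation":[0,0,0]},{"grip":0,"dp":[0,12,0],"rotation":[0,0,0]},{"grip":0,"dp":[0,16,0],"rotation":[0,0,0]},{"grip":0,"dp":[0,20,0],"rotation":[0,0,0]}]'
python3 -m creep '[{"grip":0,"dp":[0,3,0.3],"rotation":[0,0,0]},{"grip":0,"dp":[0,5,0.3],"rotation":[0,0,0]},{"grip":0,"dp":[2,5,0.3],"rotation":[0,0,0]},{"grip":0,"dp":[4.5,5,0.3],"rotation":[0,0,0]},{"grip":0,"dp":[4.5,5,0.3],"rotation":[0,0,0]}]'
python3 - <<'E'
from h import *
s=bot.read_state();print(w2m(*s['tool_pos'][:2]),delta(*m2w(-.025,-.013),.123))
E
```

```text
time: 16.32
tool_pos: [0.4959, -0.1613, 0.2333]
tcp_rot: [2.192, 0.065, -2.19]
wrist_force: [0.3, 0.3, 1.4]
width: 0.0
time: 16.73
tool_pos: [0.4927, -0.2092, 0.1833]
tcp_rot: [2.186, 0.067, -2.202]
wrist_force: [-1.0, 1.1, -1.1]
width: 0.001
[-0.02972552 -0.01260243] [ 6.02  0.06 -0.52]
```

```bash
python3 -m creep '[{"grip":0,"dp":[1.5,0,0],"rotation":[0,0,0]},{"grip":0,"dp":[3.5,0,0],"rotation":[0,0,0]},{"grip":0,"dp":[5.5,0,0],"rotation":[0,0,0]},{"grip":0,"dp":[6.5,0,0],"rotation":[0,0,0]},{"grip":0,"dp":[6.5,0,0],"rotation":[0,0,0]}]'
python3 - <<'E'
from h import *
s=bot.read_state();print(w2m(*s['tool_pos'][:2]),delta(*m2w(-.0140,-.013),.124))
E
```

```text
time: 17.15
tool_pos: [0.4942, -0.2084, 0.1211]
tcp_rot: [2.187, 0.068, -2.197]
wrist_force: [-0.5, -0.2, 0.1]
width: -0.0
[-0.02812673 -0.01194367] [-0.3   0.1  -1.41]
```

```bash
python3 -m creep '[{"grip":0,"dp":[-0.2,0,-0.4],"rotation":[0,0,0]},{"grip":0,"dp":[-0.2,0,-0.8],"rotation":[0,0,0]},{"grip":0,"dp":[-0.2,0,-0.8],"rotation":[0,0,0]},{"grip":0,"dp":[-0.2,0,-0.8],"rotation":[0,0,0]}]'
python3 - <<'E'
from h import *
s=bot.read_state();print(w2m(*s['tool_pos'][:2]),delta(*m2w(-.0140,-.013),.124))
E
```

```text
time: 17.48
tool_pos: [0.5057, -0.2091, 0.127]
tcp_rot: [2.193, 0.064, -2.187]
wrist_force: [-0.2, -0.8, 0.3]
width: -0.004
[-0.01673792 -0.0133673 ] [ 0.3  -0.04 -0.27]
```

```bash
python3 -m creep '[{"grip":0,"dp":[0.2,0,-0.1],"rotation":[0,0,0]},{"grip":0,"dp":[0.2,0,-0.2],"rotation":[0,0,0]},{"grip":0,"dp":[0.2,0,-0.27],"rotation":[0,0,0]},{"grip":0,"dp":[0.2,0,-0.27],"rotation":[0,0,0]},{"grip":0,"dp":[0.2,0,-0.27],"rotation":[0,0,0]}]'
python3 - <<'E'
from h import *
s=bot.read_state();print(w2m(*s['tool_pos'][:2]),delta(*m2w(-.0140,-.013),.124))
E
```

```text
time: 17.9
tool_pos: [0.5068, -0.2085, 0.1232]
tcp_rot: [2.191, 0.066, -2.191]
wrist_force: [0.1, -0.3, 1.1]
width: -0.0
[-0.01558723 -0.01276067] [-0.08  0.02 -0.16]
```

```bash
python3 -m creep '[{"grip":0,"dp":[0,0,-0.1],"rotation":[0,0,0]},{"grip":0,"dp":[0,0,-0.2],"rotation":[0,0,0]},{"grip":0,"dp":[0,0,-0.2],"rotation":[0,0,0]},{"grip":0,"dp":[0,0,-0.2],"rotation":[0,0,0]}]'
python3 - <<'E'
from h import *
s=bot.read_state();print(w2m(*s['tool_pos'][:2]),delta(*m2w(-.0140,-.013),.124))
E
```

```text
time: 18.23
tool_pos: [0.5085, -0.2083, 0.1233]
tcp_rot: [2.19, 0.066, -2.192]
wrist_force: [-4.0, 0.3, 3.3]
width: 0.002
[-0.01384728 -0.01274141] [-0.07  0.03  0.02]
```

Contact was felt (-4 N). I'll back off, clear the view and check.

```bash
python3 -m creep '[{"grip":0,"dp":[0,0,0.6],"rotation":[0,0,0]},{"grip":0,"dp":[-3.5,0,0.8],"rotation":[0,0,0]},{"grip":0,"dp":[-7.5,0,0.8],"rotation":[0,0,0]},{"grip":0,"dp":[-10.5,-1,0.8],"rotation":[0,0,0]},{"grip":0,"dp":[-11,-5,0.8],"rotation":[0,0,0]}]'
python3 -m creep '[{"grip":0,"dp":[0,-4,0],"rotation":[0,0,0]},{"grip":0,"dp":[0,-8,0],"rotation":[0,0,0]},{"grip":0,"dp":[0,-12,0],"rotation":[0,0,0]},{"grip":0,"dp":[0,-16,0],"rotation":[0,0,0]},{"grip":0,"dp":[0,-20,0],"rotation":[0,0,0]}]'
python3 - <<'E'
from h import *
p,d=cam('top'); save(p,'t14.png',(290,170,430,310),5);save(p,'w14t.png',(380,215,420,250),18)
Q,u,v=cloud('top',d,(340,190,390,265))
k=(abs(Q[:,1]+.012)<.011)
r=[np.polyfit(Q[m,0],Q[m,2],1) for m in (k&(Q[:,0]>.02)&(Q[:,0]<.056),k&(Q[:,0]<-.02)&(Q[:,0]>-.056))]
print(r,[np.polyval(f,x) for f,x in zip(r,(.052,-.052))], 90-72-np.degrees(np.arctan(r[0][0])), -(90-72)-np.degrees(np.arctan(r[1][0])))
E
```

```text
time: 18.65
tool_pos: [0.5025, -0.1636, 0.2406]
tcp_rot: [2.204, 0.053, -2.175]
wrist_force: [2.5, 0.5, 0.7]
width: -0.0
time: 19.07
tool_pos: [0.4858, 0.0425, 0.2335]
tcp_rot: [2.194, 0.066, -2.189]
wrist_force: [1.0, 1.0, 0.1]
width: 0.001
[array([-0.05360345,  0.0899307 ]), array([0.90895731, 0.11566749])] [np.float64(0.087143319846518), np.float64(0.06840170730584322)] 21.06831496605994 -60.2694976343139
```

View pics/w14t.png

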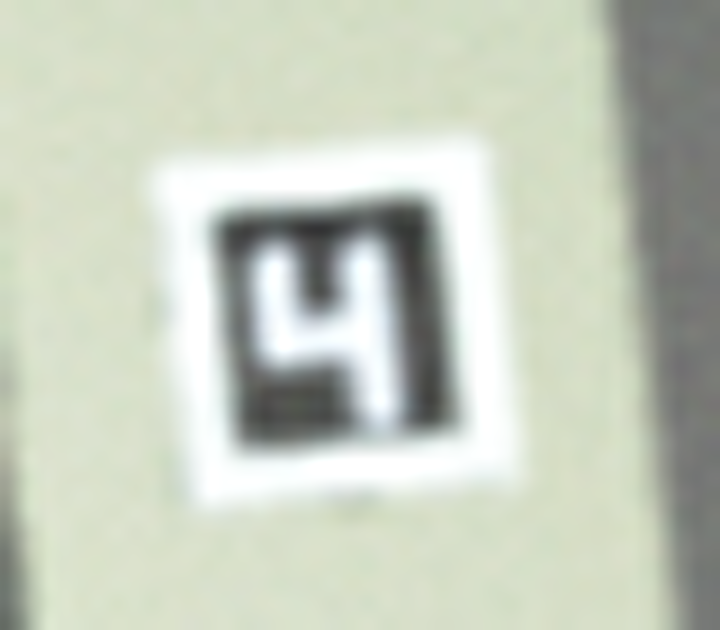

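```bash
python3 - <<'E'
from h import *
p,d=load('top')
Q,u,v=cloud('top',d,(340,190,390,265))
k=(abs(Q[:,1]+.012)<.011)&(Q[:,2]>.08)&(Q[:,2]<.105)
for a,b in((.03,.04),(.04,.05),(.05,.057)):
    print(a,[np.median(Q[k&(s*Q[:,0]>a)&(s*Q[:,0]<b),2]).round(4) for s in(1,-1)])
m=(Q[:,2]>.12)&(abs(Q[:,0])<.02)&(abs(Q[:,1]+.012)<.011);print(Q[m,0].min(),Q[m,0].max(),np.median(Q[m],0))
# glyph/bezel centroids by threshold
g=p.astype(float).mean(2); W=cv2.resize(g[215:250,380:420],None,fx=18,fy=18,interpolation=cv2.INTER_CUBIC)
def cen(h,poly,thr):
    M=np.zeros(W.shape,np.uint8); cv2.fillPoly(M,[np.array(poly)],1); yy,xx=np.nonzero((W>thr)&(M>0)); return xx,yy
xx,yy=cen(0,[(335,215),(420,215),(430,435),(345,435)],165); print(yy.min(),yy.max())
print([w2m(*onplane('top',380+365/18-.47,215+y/18-.47,.133)[:2]).round(4) for y in(yy.min(),yy.max())])
E
```

```text
0.03 [np.float64(0.0898), np.float64(0.0898)]
0.04 [np.float64(0.0936), np.float64(0.0953)]
0.05 [np.float64(0.0975), np.float64(0.096)]
-0.0034640982126699377 0.003003102820140025 [-0.00133858 -0.01111173  0.1373434 ]
239 435
[array([ 0.0133, -0.0986]), array([-0.0129, -0.0958])]
```

By spoke symmetry and by the glyph, the 4 is centred. Now I'll shut the guard from the +y side of the tab.

```bash
python3 - <<'E'
from h import *
print(delta(*m2w(0,.115),.235))
E
python3 -m creep '[{"grip":0,"dp":[0,4,-0.5],"rotation":[0,0,0]},{"grip":0,"dp":[0,8,-1.5],"rotation":[0,0,0]},{"grip":0,"dp":[0,12,-2],"rotation":[0,0,0]},{"grip":0,"dp":[0,12,-2],"rotation":[0,0,0]}]'
python3 - <<'E'
from h import *
print(delta(*m2w(0,.115),.175))
E
```

```text
[-0.24 13.09 -2.14]
time: 19.45
tool_pos: [0.5147, -0.0834, 0.2336]
tcp_rot: [2.194, 0.058, -2.188]
wrist_force: [0.7, 0.1, 0.6]
width: 0.003
[ 5.86 -0.37 -0.  ]
```

```bash
python3 -m creep '[{"grip":0,"dp":[1.5,-0.3,0],"rotation":[0,0,0]},{"grip":0,"dp":[3.5,-0.3,0],"rotation":[0,0,0]},{"grip":0,"dp":[5.3,-0.3,0],"rotation":[0,0,0]},{"grip":0,"dp":[5.7,-0.3,0],"rotation":[0,0,0]},{"grip":0,"dp":[5.7,-0.3,0],"rotation":[0,0,0]}]'
python3 - <<'E'
from h import *
s=bot.read_state();print(w2m(*s['tool_pos'][:2]))
p,d=cam('scene'); save(p,'s15.png',(205,150,355,300),4)
E
```

```text
time: 19.87
tool_pos: [0.5115, -0.0746, 0.1744]
tcp_rot: [2.188, 0.066, -2.195]
wrist_force: [-0.6, -0.3, -0.1]
width: -0.002
[-0.00286906  0.12058587]
```

View pics/s15.png

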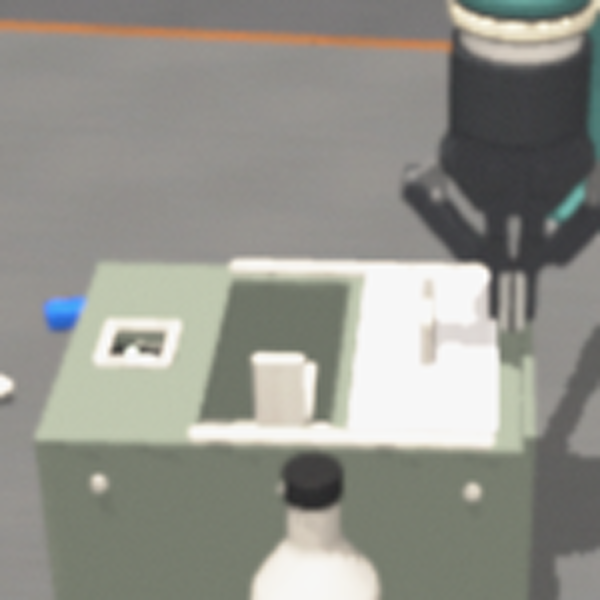

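The fingers are at crop (513,320), on the +y side of the tab at (430,335). I'll push it shut.

```bash
python3 -m creep '[{"grip":0,"dp":[0,1,0],"rotation":[0,0,0]},{"grip":0,"dp":[0,2,0],"rotation":[0,0,0]},{"grip":0,"dp":[0,3,0],"rotation":[0,0,0]},{"grip":0,"dp":[0,4,0],"rotation":[0,0,0]},{"grip":0,"dp":[0,5,0],"rotation":[0,0,0]}]'
python3 -m creep '[{"grip":0,"dp":[0,1,0],"rotation":[0,0,0]},{"grip":0,"dp":[0,2,0],"rotation":[0,0,0]},{"grip":0,"dp":[0,3,0],"rotation":[0,0,0]},{"grip":0,"dp":[0,4,0],"rotation":[0,0,0]},{"grip":0,"dp":[0,5,0],"rotation":[0,0,0]}]'
python3 -m creep '[{"grip":0,"dp":[0,0.3,0],"rotation":[0,0,0]},{"grip":0,"dp":[0,0.6,0],"rotation":[0,0,0]},{"grip":0,"dp":[0,0.6,0],"rotation":[0,0,0]}]'
python3 - <<'E'
from h import *
s=bot.read_state();print(w2m(*s['tool_pos'][:2]))
E
```

```text
time: 20.33
tool_pos: [0.5169, -0.1258, 0.1775]
tcp_rot: [2.194, 0.065, -2.189]
wrist_force: [0.3, 3.3, 3.0]
width: -0.0
time: 20.75
tool_pos: [0.5189, -0.1757, 0.1762]
tcp_rot: [2.191, 0.066, -2.191]
wrist_force: [0.8, 3.6, 2.0]
width: -0.0
time: 21.0
tool_pos: [0.5189, -0.1816, 0.1759]
tcp_rot: [2.19, 0.064, -2.192]
wrist_force: [0.1, -0.0, 0.2]
width: 0.002
[-0.0019363   0.01333381]
```

```bash
python3 -m creep '[{"grip":0,"dp":[0,0.2,0],"rotation":[0,0,0]},{"grip":0,"dp":[0,0.4,0],"rotation":[0,0,0]},{"grip":0,"dp":[0,0.5,0],"rotation":[0,0,0]},{"grip":0,"dp":[0,0.5,0],"rotation":[0,0,0]}]'
python3 -m creep '[{"grip":0,"dp":[0,0.2,0],"rotation":[0,0,0]},{"grip":0,"dp":[0,0.4,0],"rotation":[0,0,0]},{"grip":0,"dp":[0,0.4,0],"rotation":[0,0,0]}]'
python3 - <<'E'
from h import *
s=bot.read_state();print(w2m(*s['tool_pos'][:2]))
E
```

```text
time: 21.33
tool_pos: [0.519, -0.1855, 0.1758]
tcp_rot: [2.19, 0.066, -2.193]
wrist_force: [-0.6, 1.1, -0.8]
width: 0.001
time: 21.58
tool_pos: [0.5192, -0.1893, 0.1758]
tcp_rot: [2.19, 0.067, -2.193]
wrist_force: [-2.2, 3.9, -0.9]
width: -0.002
[-0.00203937  0.00560548]
```

```bash
python3 -m creep '[{"grip":0,"dp":[0,0.2,0],"rotation":[0,0,0]},{"grip":0,"dp":[0,0.4,0],"rotation":[0,0,0]},{"grip":0,"dp":[0,0.4,0],"rotation":[0,0,0]}]'
python3 - <<'E'
from h import *
s=bot.read_state();print(w2m(*s['tool_pos'][:2]))
E
```

```text
time: 21.83
tool_pos: [0.5192, -0.1896, 0.1758]
tcp_rot: [2.193, 0.074, -2.198]
wrist_force: [-2.0, 16.0, 2.6]
width: 0.001
[-0.00205935  0.00528398]
```

The guard is against its shut stop: 16 N and no movement. I'll withdraw and check everything.

```bash
python3 -m creep '[{"grip":0,"dp":[0,-1.2,0],"rotation":[0,0,0]},{"grip":0,"dp":[-2.5,-1.5,0],"rotation":[0,0,0]},{"grip":0,"dp":[-6,-2,0],"rotation":[0,0,0]},{"grip":0,"dp":[-9,-5,0],"rotation":[0,0,0]},{"grip":0,"dp":[-10,-9,2],"rotation":[0,0,0]}]'
python3 -m creep '[{"grip":0,"dp":[0,-3,2],"rotation":[0,0,0]},{"grip":0,"dp":[0,-6,4],"rotation":[0,0,0]},{"grip":0,"dp":[0,-9,6],"rotation":[0,0,0]},{"grip":0,"dp":[0,-11,6],"rotation":[0,0,0]},{"grip":0,"dp":[0,-11,6],"rotation":[0,0,0]}]'
python3 - <<'E'
from h import *
p,d=cam('top'); save(p,'t16.png'); save(p,'t16c.png',(290,170,430,310),5)
p,d=cam('scene'); save(p,'s16.png')
C=lambda u,v:(290+u/5,170+v/5)
E
```

```text
time: 22.25
tool_pos: [0.5021, -0.1112, 0.2815]
tcp_rot: [2.203, 0.057, -2.177]
wrist_force: [1.6, -0.3, 1.1]
width: -0.001
time: 22.67
tool_pos: [0.43, -0.0007, 0.276]
tcp_rot: [2.193, 0.069, -2.186]
wrist_force: [-0.9, -0.5, -0.5]
width: 0.005
```

View pics/t16.png

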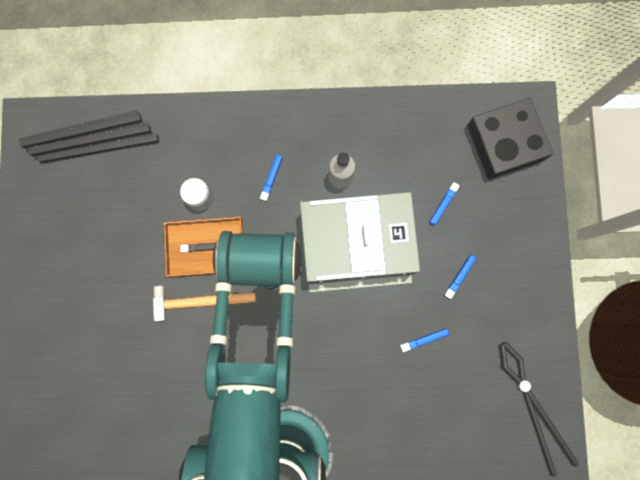

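View pics/t16c.png

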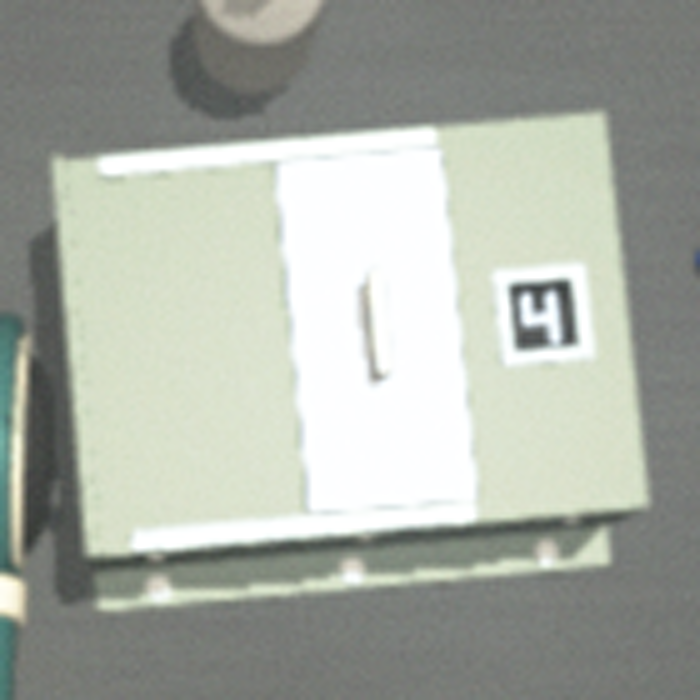

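View pics/s16.png

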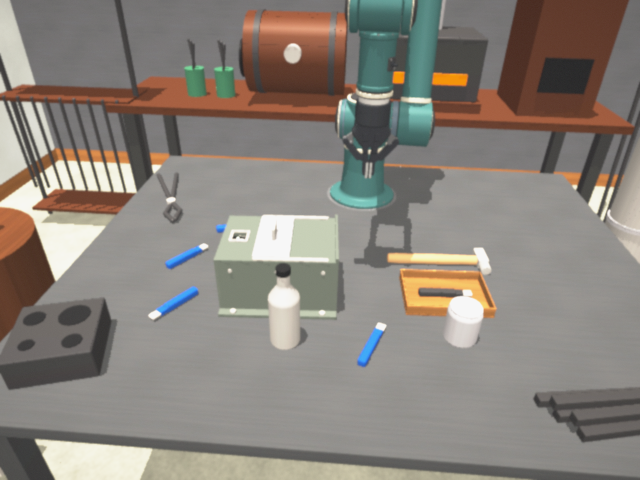

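The guard is shut, left edge from crop (280,165) to (305,510). The 4 is centred in the window, crop (543,313). The chisel is in the tray at scene (443,293), the bystanders are unmoved, and the hand is clear. I'm handing in.

```bash
python3 - <<'E'
from h import *
C=lambda u,v:(290+u/5,170+v/5)
print([w2m(*onplane('top',*C(*q),.148)[:2]).round(4) for q in((292,335),(457,330))])
print(bot.finish_job())
E
```

```text
[array([0.0003, 0.0268]), array([-0.0043, -0.051 ])]
the job is handed in; nothing more can be done
None
```

The marking machine is set to batch number 4, and I handed the job in at about 22.8 s of the 67 s allowed. The hand-in reports no verdict, so what follows rests on my own checks.

- **Chisel:** it lies flat in the tray, along the tray's long side. I lowered it until first contact at about 5 N, then let go.
- **Guard opened:** I pushed it by the tab to its stop, where it held at about 18 N with no further movement.
- **Star wheel:** I turned it from 1 to 4 with two pushes and a nudge of about 1.5 mm. Afterwards the spoke heights were even to within about 2 mm. The 4 read centred to within about 1 mm, at the limit of the picture.
- **Guard shut:** it is against its stop, holding at 16 N. In the last picture its edges are at +26.8 and -51.0 mm along the machine's y, against about +27 and -51 mm for fully shut.
- **Everything else:** in the last pictures the oil bottle, hammer and tin look unmoved, and the hand is clear of everything.

One check failed. A straight-line fit to the spoke heights after the last nudge picked up stray points, so I ignored it and used median heights instead. While closing on the chisel the wrist briefly felt 19 N, probably the fingertips touching the deck.

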